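# Pack the seed box and lock its lid with T keys

## Robot

A 6-joint arm with a two-finger parallel gripper is mounted at the origin on the work surface. World frame = base frame: x ahead of the robot, y to its left, z up, the work surface at z = 0. Lengths are in m, angles in rad, forces in N, time in s.
With the tool pointing down it reaches from about 0.225 to 0.875 m from the base axis. Payload 3.4 kg.
Tool frame: the origin (TCP) lies between the finger pads; the fingertips stand 8 mm ahead of it and the grasp point (between the pads) lies 11 mm behind it; z points along the fingers, y is the line along which they close (so a half turn about z gives the same grasp; the last joint's range is limited). The gripper opens to 85 mm and grips with 20 to 120 N. Pads are 22 mm wide; open, the fingers measure 114 mm over their backs; the gripper's body (76 mm by 85 mm) begins 54 mm behind the grasp point. The pads swing forward as they close: fully open they stand 13 mm farther back than shut.
Start: joints at [-1.383, 0.276, 1.505, -0, 1.361, -0.121], TCP at [0.175, -0.548, 0.239] pointing down, gripper open.
Joint ranges: [-2.89, 2.89], [-0.75, 2.08], [0.22, 2.7], [-1.18, 4.32], [0.11, 2.71], [-2.7, 2.7]. Speed limits (rad/s): [2.57, 2.57, 3.14, 3.14, 3.14, 3.14].

## Interface

Orientations are given as a unit quaternion [w, x, y, z].
In Python, from rig import manip gives the robot as it stands.
- The arm moves only by the tool move_arm, never from a script. Its argument "deltas" is a list that holds one entry, the list of rows, each a list of 5 numbers: the shift along the tool's x, y, z normalised to -1 to 1, where 1 is 80 cm, then the turn about the tool's z normalised to -1 to 1, where 1 is 120 degrees, then the closure, from -1 (fully open) to 1 (shut). In form: [[[tx, ty, tz, twist, grip], ...]]. A call has 1 to 12 rows; each row is the pose to reach, as a shift and turn from the pose commanded when the call began, along the tool's axes at that moment; what a row does not reach only later rows make up. A row lasts 1/10 s, in which the tool goes at most 50 mm and 8.59 degrees, less where a joint would pass 70% of its speed; a pose out of reach is approached as far as the arm can. A call with a number of a shift or a turn outside -1 to 1 is refused whole. A call with a gripper value outside its range is refused whole. The fingers move at their own pace and stop on an object; "squeeze" is the grip in N (left out, the last holds). Time passes only in rows, so rows that repeat a pose let the fingers close. It gives the time, the measured TCP pose, the force, the opening and the grip force at its end, in the units of the state.
- manip.get_state(): the state, without advancing time (a new reading comes with each control period).
- manip.get_image(name): name is "scene" or "side" or "wrist"; returns the picture (420x560x3 uint8, red, green, blue); there is no depth.
- manip.camera_params(name): a dict with "fx", "fy", "cx", "cy" (pixels), "dist" ([k1, k2, p1, p2, k3] as OpenCV has them; the pictures are not rectified), "R" (3x3) and "t" (3): a world point X has camera coordinates R X + t; the wrist camera has in their place "tool_from_camera" (4x4, takes a point from camera to tool coordinates, whose origin is the TCP and whose axes are the flange's). Camera axes: x right, y down, z forward; pixel columns grow to the right and rows downward; lengths in m; the calibration is good to about 2 mm. A picture is of the moment at which its call begins: read the wrist's pose just before it. camera_params takes no time and is no camera call.
- manip.sign_off(): hands the job in; it is judged then, once.
The state is a dict: "clock": time; "qpos": joint angles; "qd": joint speeds; "effort": joint torques, N m; "position": TCP position; "ee_rot": TCP orientation; "contact_force": force on the tool from outside, world axes, zero at the start; "moment": the same for the moment, N m; "width": finger opening in m; "gripper_force": force on a finger pad.
Only numpy, scipy, OpenCV 4.12 (cv2) and the standard library are available. Lean on these libraries where they do the work, as an engineer would, in place of code of your own. Each camera call takes 0.05 s, during which the arm holds its last target. There are 200 camera calls.

## Task

The sowing lesson is over: stand every seed tin upright on the floor of the green seed box, then swing the white lid fully shut so that its tab drops behind the front rim. Then lock the lid with the two orange T keys, one in each slot: push the key's head lengthwise down through lid and ledge until its collar sits flat on the lid, turn it a quarter turn so that the wing stands square across the slot, and let go. Leave the other things on the table where they are.

Things in the scene. Friction and masses are not known exactly. Their poses are not given: they have to be found in the camera images.
- box: green open seed box, fixed to the table, outside 180 (its x) x 260 (its y) x 70 mm high, walls and floor 5 mm; origin at the centre of its underside on the table; its -x side faces the robot. A level ledge sticks out 55 mm from the top of the front (-x) wall, 64 to 70 mm above the table, with two through slots, open below
- box_floor (a point): centre of the box's inner floor, 5 mm above the table; the inside is 170 (box x) x 250 (box y) mm; axes as the box
- hinge (a point): middle of the lid's hinge line, at the top of the box's far (+x) wall, 90 mm from the box centre, 70 mm above the table; the line runs along the box's y
- lid (a joint): lid angle in rad: 0 shut (level), 1.57 upright, at most 1.9. White plate 6 mm thick, 260 mm wide, 235 mm long from the hinge line, so it reaches over the ledge; its underside lies in the hinge plane. A stiff hinge (0.32 N m friction) holds it where it is left; it shuts when its outer (far) side is pushed towards the robot and down, under 10 N near the edge
- lid_edge (a point): middle of the lid's free edge, on its outer (upper when shut) face, 235 mm from the hinge line. The outer face is smooth but for two 1.5 mm ribs 100 mm either side of the middle. A 12 mm tab hangs from the underside and drops just inside the front rim; the lid's slots, outlined in green, lie over the ledge's when shut
- slot_a (a point): left slot (box +y side): centre of the slot at the top face of the shut lid, 76 mm above the table, 118 mm in front of the box centre, 70 mm to the side. Slot 36 mm long (point y) x 13 mm wide (point x), through lid and ledge, 12 mm thick together; a locked key's origin lies here, its x axis along the point's x
- slot_b (a point): right slot (box -y side), like slot_a, 140 mm from it
- rack: fixed wooden key rack, 170 (its x) x 70 x 34 mm high, with two square 34 mm holes 84 mm apart along x; the keys hang in them by their collars; origin at the centre of its underside
- key1: orange T key, upright in the rack, any yaw. Origin: centre of the underside of its 42 mm round collar, 4 mm thick. Above: wing grip 34 mm long (its x), 12 mm thick (y), top 32 mm above origin. Below: 8 mm round shank 16 mm long, then steel T head 30 mm long (x, in line with the wing), 8 mm wide, 7 mm high, foot 23 mm below origin. Same after a half turn; 60 g
- key2: second orange T key, upright in the rack, any yaw. Origin: centre of the underside of its 42 mm round collar, 4 mm thick. Above: wing grip 34 mm long (its x), 12 mm thick (y), top 32 mm above origin. Below: 8 mm round shank 16 mm long, then steel T head 30 mm long (x, in line with the wing), 8 mm wide, 7 mm high, foot 23 mm below origin. Same after a half turn; 60 g
- tin1: closed square seed tin, 46 x 46 x 45 mm high, red with a paper label on top, about 0.12 kg; origin at the centre of its underside, z up; stands on the table left of the box; absent in some starts
- tin2: closed square seed tin, 46 x 46 x 45 mm high, yellow with a paper label on top, about 0.12 kg; origin at the centre of its underside, z up; stands on the table left of the box; absent in some starts
- tin3: closed square seed tin, 46 x 46 x 45 mm high, blue with a paper label on top, about 0.12 kg; origin at the centre of its underside, z up; stands on the table left of the box; absent in some starts
- tin4: closed square seed tin, 46 x 46 x 45 mm high, copper coloured with a paper label on top, about 0.12 kg; origin at the centre of its underside, z up; stands on the table left of the box; absent in some starts
- flowerpot: bystander: terracotta pot, 82 mm wide, 70 mm high, origin under its centre
- spoon: bystander: spoon lying on the table
- notebook: bystander: blue notebook 150 x 110 x 12 mm
- jar: bystander: jar, 60 mm wide, 80 mm high, origin under its centre
- cup: bystander: blue cup, 72 mm wide, 90 mm high, origin under its centre
- eraser: bystander: white eraser 45 x 22 x 12 mm
Mind the look-alikes: they are no part of the job. Several things have the shape of the tin2; the one meant has the colours described above.

How it is judged:
On the way, in this order (a step that is already met when the one before it is completed fails the run):
1. every seed tin stands in the box (x of tin1 in the frame of box between -0.068 and 0.068 m and y of tin1 in the frame of box between -0.108 and 0.108 m and z of each of tin1, tin2, tin3, tin4 in the frame of box below 0.012 m and angle between each of tin1, tin2, tin3, tin4's own z axis and vertical below 0.15 rad and x of tin2 in the frame of box between -0.068 and 0.068 m and y of tin2 in the frame of box between -0.108 and 0.108 m and x of tin3 in the frame of box between -0.068 and 0.068 m and y of tin3 in the frame of box between -0.108 and 0.108 m and x of tin4 in the frame of box between -0.068 and 0.068 m and y of tin4 in the frame of box between -0.108 and 0.108 m and value of joint lid above 0.3 rad), for 0.2 s.
2. the lid is shut over the tins (x of tin1 in the frame of box between -0.068 and 0.068 m and y of tin1 in the frame of box between -0.108 and 0.108 m and z of each of tin1, tin2, tin3, tin4 in the frame of box below 0.012 m and angle between each of tin1, tin2, tin3, tin4's own z axis and vertical below 0.15 rad and x of tin2 in the frame of box between -0.068 and 0.068 m and y of tin2 in the frame of box between -0.108 and 0.108 m and x of tin3 in the frame of box between -0.068 and 0.068 m and y of tin3 in the frame of box between -0.108 and 0.108 m and x of tin4 in the frame of box between -0.068 and 0.068 m and y of tin4 in the frame of box between -0.108 and 0.108 m and value of joint lid below 0.03 rad), for 0.2 s.
3. a T key is locked in each slot (value of joint lid below 0.03 rad and ((horizontal distance between key1 and slot_a below 0.016 m and z of key1 in the frame of slot_a between -0.004 and 0.004 m and angle between key1's own z axis and vertical below 0.12 rad and angle between the x axis of key1 and the y axis of slot_a, either way round above 1.27 rad) or (horizontal distance between key2 and slot_a below 0.016 m and z of key2 in the frame of slot_a between -0.004 and 0.004 m and angle between key2's own z axis and vertical below 0.12 rad and angle between the x axis of key2 and the y axis of slot_a, either way round above 1.27 rad)) and ((horizontal distance between key1 and slot_b below 0.016 m and z of key1 in the frame of slot_b between -0.004 and 0.004 m and angle between key1's own z axis and vertical below 0.12 rad and angle between the x axis of key1 and the y axis of slot_b, either way round above 1.27 rad) or (horizontal distance between key2 and slot_b below 0.016 m and z of key2 in the frame of slot_b between -0.004 and 0.004 m and angle between key2's own z axis and vertical below 0.12 rad and angle between the x axis of key2 and the y axis of slot_b, either way round above 1.27 rad))), for 0.2 s.
At the end, for the whole second after the job is handed in: Every tin stands on the box floor (upright within 0.15 rad), the lid is shut (under 0.03 rad), and each slot holds a key pushed through: collar on the lid within 4 mm, upright within 0.12 rad, wing within 0.3 rad of square across the slot; all at rest (all of step 3 and x of tin1 in the frame of box between -0.068 and 0.068 m and y of tin1 in the frame of box between -0.108 and 0.108 m and z of each of tin1, tin2, tin3, tin4 in the frame of box below 0.012 m and angle between each of tin1, tin2, tin3, tin4's own z axis and vertical below 0.15 rad and x of tin2 in the frame of box between -0.068 and 0.068 m and y of tin2 in the frame of box between -0.108 and 0.108 m and x of tin3 in the frame of box between -0.068 and 0.068 m and y of tin3 in the frame of box between -0.108 and 0.108 m and x of tin4 in the frame of box between -0.068 and 0.068 m and y of tin4 in the frame of box between -0.108 and 0.108 m and linear speed of each of tin1, tin2, tin3, tin4, key1, key2 below 0.02 m/s); the robot touches nothing.
It fails at once if another thing on the table (flowerpot, spoon, notebook, jar, cup, eraser) is moved more than 5 cm (distance of any of flowerpot, spoon, notebook, jar, cup, eraser from where it was at the start of the episode above 0.05 m).
Of tin1, tin2, tin3, tin4 only 2 to 4 are there at a start; the rules pass over those that are not, and their reading is None.
At some moment in a run one of tin1, tin2, tin3, tin4 may be knocked a few centimetres aside while the robot is not near it.
It also fails if it takes over 210 s, if anything falls off the work surface, if the arm or the gripper's body presses on something with over 40 N, if the wrist force passes 120 N, or if a joint passes its speed limit or range.

## Working session

There is one attempt and no reset: what is moved stays moved. The work goes in short steps, Python scripts to look and compute and a tool call to move; the robot and the scene stay as the last step left them, time stands still between calls to the robot, and variables do not carry over. Pictures are saved under pics/ and viewed, at most 14 in all, crops included, and the job is handed in when it is done.

Besides the shell and the picture viewer there is one more tool, called after "Call:" as name(argument=value, ...), one argument or row to a line, values as JSON. move_arm: Moves the arm, as the interface text tells. Scaled input: -1 to 1 covers 80 cm each way for a shift and 120 degrees each way for a turn. Its arguments: {"type":"object","properties":{"deltas":{"type":"array","items":{"type":"array","items":{"type":"array","items":{"type":"number","minimum":-1,"maximum":1}}}},"squeeze":{"type":"number"}},"required":["deltas"]}

```bash
mkdir -p pics; ls; python3 - <<'E'
from rig import manip
import cv2,numpy as np
print(manip.get_state())
for n in ("scene","side"):
    cv2.imwrite(f"pics/{n}0.png",manip.get_image(n)[:,:,::-1]); print(n,manip.camera_params(n))
print(manip.camera_params("wrist"))
E
```

```text
pics
{'clock': 0.0, 'qpos': array([-1.38300404e+00,  2.76614675e-01,  1.50613855e+00,  1.76474538e-05,
        1.36067239e+00, -1.21031042e-01]), 'qd': array([-9.52936212e-05, -7.73609267e-04, -1.22342895e-03, -3.30682397e-05,
       -1.49045001e-03,  3.69437170e-04]), 'effort': array([-2.88277743e-04, -4.16770864e+01, -2.45804501e+01, -3.86593183e-04,
        1.08997858e-02, -3.23800442e-06]), 'position': array([ 0.17465317, -0.54730387,  0.2384263 ]), 'ee_rot': array([-9.16255740e-04,  9.88102056e-01,  1.53796898e-01, -2.19637828e-05]), 'contact_force': array([ 0.05487734, -0.49940728, -0.38708356]), 'moment': array([0.01496827, 0.00372215, 0.01437588]), 'gripper_force': 0.0, 'width': 0.08543445936817136}
scene {'fx': 448.3117247974988, 'fy': 448.3117247974988, 'cx': 278.0878709275798, 'cy': 201.07867451709004, 'dist': array([-0.13157312,  0.        ,  0.        ,  0.        ,  0.        ]), 'R': array([[ 0.39747052,  0.9174117 , -0.01931219],
       [ 0.61276819, -0.28103126, -0.73860448],
       [-0.68303172,  0.28173961, -0.67386235]]), 't': array([-0.2311953 , -0.27208733,  1.6
[... 245 characters left out ...]
399585],
       [-0.13036075, -0.57872257, -0.80503805],
       [ 0.199874  ,  0.77995674, -0.59305806]]), 't': array([-0.51026545,  0.12493773,  1.03473796])}
{'fx': 353.3678082405012, 'fy': 353.3678082405012, 'cx': 284.5047153000099, 'cy': 207.38321448159178, 'dist': array([-0.0150556,  0.       ,  0.       ,  0.       ,  0.       ]), 'tool_from_camera': array([[ 5.12866196e-04, -9.59730561e-01, -2.80921675e-01,
         7.07319466e-02],
       [ 9.99999270e-01,  7.99673494e-04, -9.06321199e-04,
        -5.43552575e-04],
       [ 1.09446977e-03, -2.80921005e-01,  9.59730270e-01,
        -1.34621955e-01],
       [ 0.00000000e+00,  0.00000000e+00,  0.00000000e+00,
         1.00000000e+00]])}
```

View pics/scene0.png

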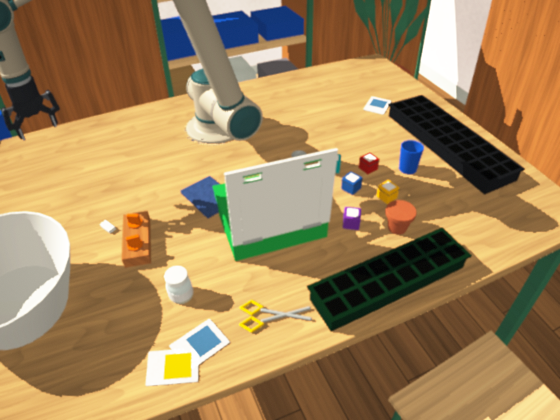

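View pics/side0.png

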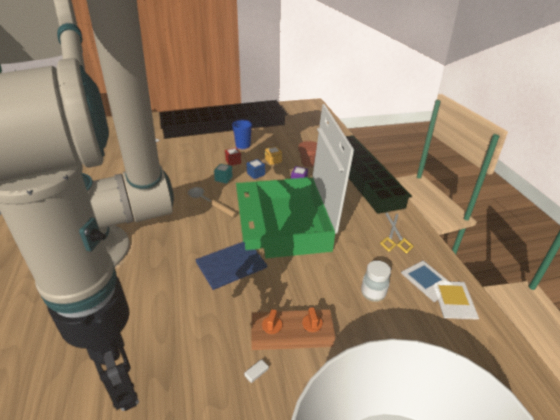

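The scene view shows the box, with its lid upright, at about (275,210). The tins are red (368,162), blue (352,183) and yellow (388,192), and no copper tin is visible. Purple and teal tins are look-alikes, and the rack is at (137,238). The side view shows the same things: box (290,215) and rack with two keys (293,327).

```bash
cat > h.py <<'E'
from rig import manip
import cv2,numpy as np
from scipy.spatial.transform import Rotation as Ro
def pose():
    s=manip.get_state(); q=s["ee_rot"]; return np.array(s["position"]),Ro.from_quat([q[1],q[2],q[3],q[0]]).as_matrix()
def cam(n):
    c=manip.camera_params(n); K=np.array([[c["fx"],0,c["cx"]],[0,c["fy"],c["cy"]],[0,0,1]])
    if n=="wrist":
        p,R=pose(); T=c["tool_from_camera"]; Rw=R@T[:3,:3]; o=R@T[:3,3]+p
    else: Rw=c["R"].T; o=-Rw@c["t"]
    return K,c["dist"],Rw,o
def ray(C,uv,z):
    K,d,Rw,o=C
    x=cv2.undistortPoints(np.array(uv,float).reshape(-1,1,2),K,d)[:,0]
    v=np.c_[x,np.ones(len(x))]@Rw.T
    return o+v*((z-o[2])/v[:,2])[:,None]
def proj(C,X):
    K,d,Rw,o=C
    return cv2.projectPoints(((np.array(X,float).reshape(-1,3)-o)@Rw),np.zeros(3),np.zeros(3),K,d)[0][:,0]
def blobs(m,amin=15):
    n,l,s,c=cv2.connectedComponentsWithStats(m.astype(np.uint8)); 
    return [(s[i,4],c[i],l==i) for i in range(1,n) if s[i,4]>=amin]
def grab(n,name=None):
    C=cam(n); im=manip.get_image(n)
    if name: cv2.imwrite(f"pics/{name}.png",im[:,:,::-1])
    return C,im,cv2.cvtColor(im,cv2.COLOR_RGB2HSV)
E
python3 - <<'E'
from h import *
for n in("scene","side"):
    C=cam(n); im=cv2.imread(f"pics/{n}0.png"); hsv=cv2.cvtColor(im,cv2.COLOR_BGR2HSV)
    pts={"scene":dict(red=(368,162),blue=(352,183),yel=(388,192),pur=(352,217)),"side":dict(red=(233,157),blue=(256,168),yel=(273,156),pur=(299,174),teal=(224,172))}[n]
    H,S,V=cv2.split(hsv)
    m=(S<90)&(V>150)
    for k,p in pts.items():
        bs=[b for b in blobs(m,4) if np.hypot(*(b[1]-p))<16]
        for b in bs: print(n,k,b[0],b[1].round(1),ray(C,b[1],.045).round(3))
    # orange keys
    m=(H>3)&(H<12)&(S>200)&(V>170)
    for b in blobs(m,20): print(n,"or",b[0],b[1].round(1),ray(C,b[1],.05).round(3))
im=cv2.imread("pics/side0.png")[130:360,180:380]
cv2.imwrite("pics/crop1.png",cv2.resize(im,None,fx=2.6,fy=2.6,interpolation=cv2.INTER_CUBIC))
E
```

```text
scene red 60 [369.4 157. ] [[0.443 0.376 0.045]]
scene blue 100 [351.9 176.7] [[0.505 0.275 0.045]]
scene blue 15 [341.3 183.3] [[0.519 0.231 0.045]]
scene yel 57 [388.6 185.8] [[0.586 0.352 0.045]]
scene pur 131 [351.8 211.3] [[0.635 0.199 0.045]]
side red 30 [231.3 150. ] [[0.443 0.382 0.045]]
side blue 40 [255.4 163.1] [[0.509 0.275 0.045]]
side pur 50 [299.1 170.4] [[0.639 0.198 0.045]]
```

View pics/crop1.png

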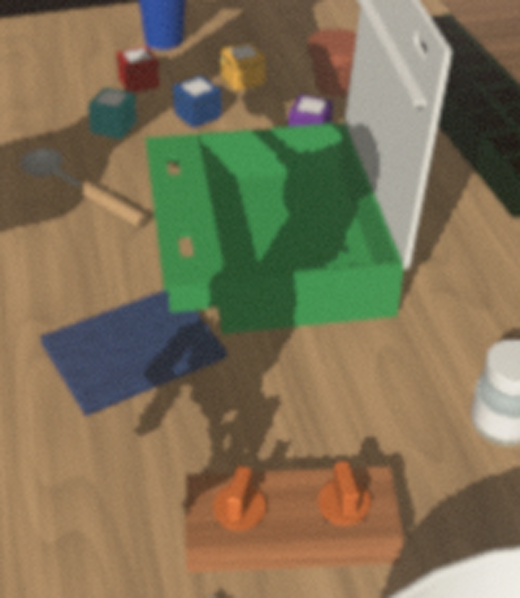

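The crop shows the box with its two ledge slots at side pixels (247,194) and (251.5,225). The lid is open past its near edge, and the rack with two keys is at about (272,323) and (312,321). Computing the poses from these.

```bash
python3 - <<'E'
from h import *
C=cam("side")
f=lambda x,y:(180+x/2.6,130+y/2.6)
print("ledge slots",ray(C,[f(174,166),f(186,246)],.07).round(3))
print("ledge/box corners far-left, near-right",ray(C,[f(148,138),f(170,288),f(400,262)],.07).round(3))
print("keys collar",ray(C,[f(239,510),f(344,503)],.038).round(3))
print("rack top corners",ray(C,[f(186,475),f(400,465),f(188,535),f(403,540)],.034).round(3))
E
```

```text
ledge slots [[ 0.445  0.068  0.07 ]
 [ 0.432 -0.071  0.07 ]]
ledge/box corners far-left, near-right [[ 0.425  0.13   0.07 ]
 [ 0.406 -0.129  0.07 ]
 [ 0.632 -0.142  0.07 ]]
keys collar [[ 0.419 -0.366  0.038]
 [ 0.502 -0.379  0.038]]
rack top corners [[ 0.385 -0.32   0.034]
 [ 0.56  -0.35   0.034]
 [ 0.375 -0.377  0.034]
 [ 0.537 -0.42   0.034]]
```

```bash
cat >> h.py <<'E'
def go(xyz,yaw,R0=None):
    """numbers for a move to world xyz with tool x at yaw (deg)"""
    p,R=pose(); d=R.T@(np.array(xyz)-p)/.8
    y0=np.degrees(np.arctan2(R[1,0],R[0,0])); t=(y0-yaw+180)%360-180
    print("go",xyz,yaw,"->",d.round(4),round(t/120,4),"rows",int(np.ceil(max(np.linalg.norm(d)*16,abs(t)/8.59))), "yaw now",round(y0,1))
E
python3 - <<'E'
from h import *
go([.51,.33,.24],85)
E
```

```text
go [0.51, 0.33, 0.24] 85 -> [ 7.327e-01 -9.174e-01 -2.000e-04] -0.5609 rows 19 yaw now 17.7
```

Call:
move_arm(
  deltas=[
    [[0.733, -0.917, 0, -0.56, -1], [0.733, -0.917, 0, -0.56, -1], [0.733, -0.917, 0, -0.56, -1], [0.733, -0.917, 0, -0.56, -1], [0.733, -0.917, 0, -0.56, -1], [0.733, -0.917, 0, -0.56, -1], [0.733, -0.917, 0, -0.56, -1], [0.733, -0.917, 0, -0.56, -1], [0.733, -0.917, 0, -0.56, -1], [0.733, -0.917, 0, -0.56, -1], [0.733, -0.917, 0, -0.56, -1], [0.733, -0.917, 0, -0.56, -1]],
  ],
)

```text
clock: 1.3
position: [0.3892, 0.0146, 0.2393]
ee_rot: [0.0, 0.738, 0.675, 0.0]
contact_force: [1.4, -0.8, 0.0]
width: 0.0858
gripper_force: 0.0
```

```bash
python3 - <<'E'
from h import *
go([.51,.33,.24],85)
E
```

```text
go [0.51, 0.33, 0.24] 85 -> [ 0.4061  0.1153 -0.001 ] -0.0008 rows 7 yaw now 84.9
```

Call:
move_arm(
  deltas=[
    [[0.406, 0.115, 0, 0, -1], [0.406, 0.115, 0, 0, -1], [0.406, 0.115, 0, 0, -1], [0.406, 0.115, 0, 0, -1], [0.406, 0.115, 0, 0, -1], [0.406, 0.115, 0, 0, -1], [0.406, 0.115, 0, 0, -1], [0.406, 0.115, 0, 0, -1]],
  ],
)

```text
clock: 2.1
position: [0.5109, 0.3323, 0.2377]
ee_rot: [-0.001, 0.737, 0.676, 0.001]
contact_force: [0.1, -0.8, -0.1]
width: 0.0856
gripper_force: 0.0
```

```bash
python3 - <<'E'
from h import *
grab("wrist","w1")
E
```

```text
(no output)
```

View pics/w1.png

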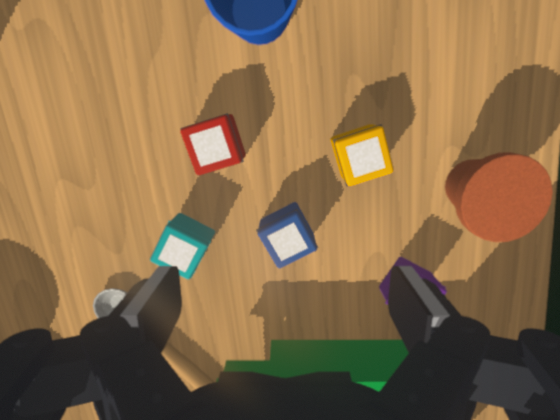

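The wrist view shows the label tops of red (211,146), yellow (366,157) and blue (291,242). Teal (180,252) and purple (412,288) are look-alikes, and the cup and pot are clear of the tins. I'll measure the centres and yaws from the labels.

```bash
cat >> h.py <<'E'
def tins(C,im,hsv,zt=.045):
    """label quads on the plane z=zt, named by the colour around them"""
    out=[]
    for a,c,m in blobs((hsv[...,1]<70)&(hsv[...,2]>150),300):
        cn=max(cv2.findContours(m.astype(np.uint8),0,2)[0],key=cv2.contourArea)
        P=ray(C,cn.reshape(-1,2),zt)[:,:2]
        r=cv2.minAreaRect((P*1e3).astype(np.float32))
        ring=cv2.dilate(m.astype(np.uint8),np.ones((9,9)))-cv2.dilate(m.astype(np.uint8),np.ones((5,5)))
        h=hsv[ring>0]; h=h[h[:,1]>120]
        if len(h)==0 or max(r[1])>60: continue
        print("label px",c.round(),"xy mm",np.round(r[0],1),"size",np.round(r[1],1),"ang",round(r[2],1),"hue",np.median(h[:,0]))
E
python3 - <<'E'
from h import *
C=cam("wrist"); im=cv2.imread("pics/w1.png"); tins(C,im,cv2.cvtColor(im,cv2.COLOR_BGR2HSV))
E
```

```text
label px [210. 146.] xy mm [443.2 370.4] size [29.7 29.7] ang 11.6 hue 3.0
label px [365. 157.] xy mm [585.3 348. ] size [29.5 29.5] ang 13.7 hue 22.0
label px [287. 241.] xy mm [505.8 270. ] size [31.8 31.2] ang 23.0 hue 109.0
label px [177. 253.] xy mm [395. 267.] size [30.9 30.8] ang 55.9 hue 88.0
```

```bash
python3 - <<'E'
from h import *
go([.506,.270,.238],113); go([.506,.270,.016],113)
E
```

```text
go [0.506, 0.27, 0.238] 113 -> [-0.0747  0.0017 -0.0001] -0.2329 rows 4 yaw now 85.1
go [0.506, 0.27, 0.016] 113 -> [-0.0744  0.0021  0.2774] -0.2329 rows 5 yaw now 85.1
```

Call:
move_arm(
  deltas=[
    [[-0.075, 0.002, 0, -0.233, -1], [-0.075, 0.002, 0, -0.233, -1], [-0.075, 0.002, 0, -0.233, -1], [-0.075, 0.002, 0, -0.233, -1], [-0.075, 0.002, 0.07, -0.233, -1], [-0.075, 0.002, 0.13, -0.233, -1], [-0.075, 0.002, 0.19, -0.233, -1], [-0.075, 0.002, 0.23, -0.233, -1], [-0.075, 0.002, 0.26, -0.233, -1], [-0.075, 0.002, 0.274, -0.233, -1], [-0.075, 0.002, 0.274, -0.233, -1], [-0.075, 0.002, 0.274, -0.233, -1]],
  ],
)

```text
clock: 3.35
position: [0.5067, 0.2677, 0.0212]
ee_rot: [0.001, 0.553, 0.833, 0.001]
contact_force: [-0.4, 0.4, 0.5]
width: 0.0852
gripper_force: 0.0
```

Call:
move_arm(
  deltas=[
    [[0, 0, 0, 0, 0.7], [0, 0, 0, 0, 0.7], [0, 0, 0, 0, 0.7], [0, 0, 0, 0, 0.7], [0, 0, 0, 0, 0.7], [0, 0, 0, 0, 0.7]],
  ],
  squeeze=40,
)

```text
clock: 3.95
position: [0.5072, 0.2684, 0.0214]
ee_rot: [0.001, 0.553, 0.833, 0.001]
contact_force: [0.7, -0.8, 6.8]
width: 0.0455
gripper_force: 41.9
```

```bash
python3 - <<'E'
from h import *
s=manip.get_state();print(s["position"],s["width"],s["gripper_force"])
grab("side","s1"); go([.506,.270,.15],113)
E
```

```text
[0.50719112 0.26841533 0.02144624] 0.045523041352813286 41.8779319524765
go [0.506, 0.27, 0.15] 113 -> [ 2.400e-03 -1.000e-04 -1.607e-01] -0.0011 rows 3 yaw now 112.9
```

Call:
move_arm(
  deltas=[
    [[0, 0, -0.06, 0, 0.7], [0, 0, -0.12, 0, 0.7], [0, 0, -0.16, 0, 0.7], [0, 0, -0.16, 0, 0.7], [0, 0, -0.16, 0, 0.7]],
  ],
)

```text
clock: 4.5
position: [0.5057, 0.2679, 0.1484]
ee_rot: [0.0, 0.553, 0.833, 0.0]
contact_force: [0.2, 0.2, -0.9]
width: 0.0454
gripper_force: 42.1
```

```bash
python3 - <<'E'
from h import *
s=manip.get_state();print(s["position"],s["width"],s["gripper_force"])
go([.552,.058,.15],85);go([.552,.058,.028],85)
E
```

```text
[0.50574455 0.26789763 0.1483927 ] 0.04543963979408399 42.110910415649414
go [0.552, 0.058, 0.15] 85 -> [-0.2642 -0.0487 -0.002 ] 0.2322 rows 5 yaw now 112.9
go [0.552, 0.058, 0.028] 85 -> [-0.2642 -0.0488  0.1505] 0.2322 rows 5 yaw now 112.9
```

Call:
move_arm(
  deltas=[
    [[-0.264, -0.049, -0.002, 0.232, 0.7], [-0.264, -0.049, -0.002, 0.232, 0.7], [-0.264, -0.049, -0.002, 0.232, 0.7], [-0.264, -0.049, -0.002, 0.232, 0.7], [-0.264, -0.049, -0.002, 0.232, 0.7], [-0.264, -0.049, -0.002, 0.232, 0.7], [-0.264, -0.049, -0.002, 0.232, 0.7]],
  ],
)

```text
clock: 5.2
position: [0.5507, 0.0587, 0.1481]
ee_rot: [-0.002, 0.737, 0.675, -0.001]
contact_force: [-0.3, 0.2, -1.4]
width: 0.0453
gripper_force: 42.0
```

```bash
python3 - <<'E'
from h import *
grab("wrist","w2"); go([.552,.058,.028],85)
E
```

```text
go [0.552, 0.058, 0.028] 85 -> [-0.0016  0.0021  0.1506] 0.0004 rows 3 yaw now 85.0
```

View pics/w2.png

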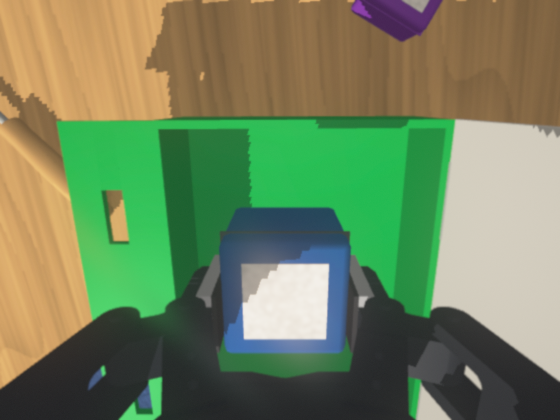

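The wrist view shows the blue tin held square over the box. The box's +y rim runs from (61,122) to (454,118), and slot a is at (116,216).

```bash
python3 - <<'E'
from h import *
C=cam("wrist"); P=ray(C,[(61,122),(454,118),(116,216)],.07)[:,:2]; print(P.round(4))
d=P[1]-P[0]; print("len",np.linalg.norm(d),"yaw",np.degrees(np.arctan2(d[1],d[0])))
a=np.radians(-5); R=np.array([[np.cos(a),-np.sin(a)],[np.sin(a),np.cos(a)]])
for X,b in((P[0],(-.145,.13)),(P[1],(.09,.13)),(P[2],(-.118,.07))): print("centre",X-R@b)
E
```

```text
[[0.4232 0.1325]
 [0.6543 0.1148]
 [0.4433 0.0723]]
len 0.23176205672775926 yaw -4.378507334727958
centre [ 0.55629938 -0.00960019]
centre [ 0.55327928 -0.00681247]
centre [ 0.55470158 -0.0077449 ]
```

Call:
move_arm(
  deltas=[
    [[0, 0.001, 0.05, 0, 0.7], [0, 0.001, 0.1, 0, 0.7], [0, 0.001, 0.13, 0, 0.7], [0, 0.001, 0.145, 0, 0.7], [0, 0.001, 0.15, 0, 0.7], [0, 0.001, 0.15, 0, 0.7], [0, 0.001, 0.15, 0, 0.7]],
  ],
)

```text
clock: 5.95
position: [0.5538, 0.0584, 0.0309]
ee_rot: [0.001, 0.737, 0.676, 0.001]
contact_force: [0.3, 0.7, -1.0]
width: 0.0456
gripper_force: 42.0
```

```bash
python3 - <<'E'
from h import *
s=manip.get_state();print(s["position"],s["contact_force"])
E
```

```text
[0.55384792 0.05839833 0.0309064 ] [ 0.29883634  0.69334468 -0.97707702]
```

Call:
move_arm(
  deltas=[
    [[0, 0, 0.005, 0, 0.7], [0, 0, 0.005, 0, 0.7], [0, 0, 0.005, 0, 0.7], [0, 0, 0.005, 0, -0.6], [0, 0, 0.005, 0, -0.6], [0, 0, 0.005, 0, -0.6], [0, 0, 0.005, 0, -0.6], [0, 0, -0.05, 0, -0.6], [0, 0, -0.11, 0, -0.6], [0, 0, -0.17, 0, -0.6], [0, 0, -0.23, 0, -0.8], [0, 0, -0.26, 0, -1]],
  ],
)

```text
clock: 7.15
position: [0.5543, 0.058, 0.2425]
ee_rot: [0.003, 0.737, 0.676, 0.003]
contact_force: [0.1, -0.0, 0.5]
width: 0.0855
gripper_force: 0.0
```

```bash
python3 - <<'E'
from h import *
go([.515,.30,.239],103)
E
```

```text
go [0.515, 0.3, 0.239] 103 -> [ 0.297  -0.0753  0.0039] -0.1499 rows 5 yaw now 85.0
```

Call:
move_arm(
  deltas=[
    [[0.297, -0.075, 0.004, -0.15, -1], [0.297, -0.075, 0.004, -0.15, -1], [0.297, -0.075, 0.004, -0.15, -1], [0.297, -0.075, 0.004, -0.15, -1], [0.297, -0.075, 0.004, -0.15, -1], [0.297, -0.075, 0.004, -0.15, -1], [0.297, -0.075, 0.004, -0.15, -1]],
  ],
)

```text
clock: 7.85
position: [0.513, 0.3006, 0.234]
ee_rot: [0.0, 0.621, 0.783, -0.001]
contact_force: [0.1, -0.9, 0.3]
width: 0.0853
gripper_force: 0.0
```

```bash
python3 - <<'E'
from h import *
tins(*grab("wrist","w3"));go([.585,.348,.239],103.7);go([.585,.348,.02],103.7)
E
```

```text
label px [228.  86.] xy mm [444.6 373.6] size [29.6 29.8] ang 11.5 hue 2.0
label px [377. 149.] xy mm [586.8 351.4] size [29.6 29. ] ang 13.3 hue 22.0
label px [158. 187.] xy mm [396.7 270.3] size [30.6 30.4] ang 55.5 hue 88.0
label px [377. 306.] xy mm [638.8 197.5] size [30.  31.8] ang 56.5 hue 142.0
go [0.585, 0.348, 0.239] 103.7 -> [ 0.0388  0.1009 -0.0062] -0.0054 rows 2 yaw now 103.1
go [0.585, 0.348, 0.02] 103.7 -> [0.0391 0.1012 0.2675] -0.0054 rows 5 yaw now 103.1
```

Call:
move_arm(
  deltas=[
    [[0.041, 0.102, 0, -0.003, -1], [0.041, 0.102, 0, -0.003, -1], [0.041, 0.102, 0, -0.003, -1], [0.041, 0.102, 0.06, -0.003, -1], [0.041, 0.102, 0.12, -0.003, -1], [0.041, 0.102, 0.18, -0.003, -1], [0.041, 0.102, 0.23, -0.003, -1], [0.041, 0.102, 0.26, -0.003, -1], [0.041, 0.102, 0.267, -0.003, -1], [0.041, 0.102, 0.267, -0.003, -1], [0.041, 0.102, 0.267, -0.003, -1]],
  ],
)

```text
clock: 9.0
position: [0.5872, 0.35, 0.0228]
ee_rot: [0.001, 0.62, 0.784, 0.001]
contact_force: [0.7, 0.7, -0.5]
width: 0.0854
gripper_force: 0.0
```

Call:
move_arm(
  deltas=[
    [[0, 0, 0, 0, 0.7], [0, 0, 0, 0, 0.7], [0, 0, 0, 0, 0.7], [0, 0, 0, 0, 0.7], [0, 0, 0, 0, 0.7], [0, 0, 0, 0, 0.7], [0, 0, -0.06, 0, 0.7], [0, 0, -0.12, 0, 0.7], [0, 0, -0.16, 0, 0.7], [0, 0, -0.16, 0, 0.7], [0, 0, -0.16, 0, 0.7]],
  ],
)

```text
clock: 10.1
position: [0.5854, 0.3502, 0.149]
ee_rot: [0.0, 0.62, 0.785, 0.0]
contact_force: [-0.9, 0.0, -1.9]
width: 0.0457
gripper_force: 42.2
```

```bash
python3 - <<'E'
from h import *
go([.546,-.008,.15],85.3)
E
```

```text
go [0.546, -0.008, 0.15] 85.3 -> [-0.4242 -0.1516 -0.0012] 0.1507 rows 8 yaw now 103.4
```

Call:
move_arm(
  deltas=[
    [[-0.424, -0.152, 0, 0.15, 0.7], [-0.424, -0.152, 0, 0.15, 0.7], [-0.424, -0.152, 0, 0.15, 0.7], [-0.424, -0.152, 0, 0.15, 0.7], [-0.424, -0.152, 0, 0.15, 0.7], [-0.424, -0.152, 0, 0.15, 0.7], [-0.424, -0.152, 0, 0.15, 0.7], [-0.424, -0.152, 0, 0.15, 0.7], [-0.424, -0.152, 0, 0.15, 0.7], [-0.424, -0.152, 0, 0.15, 0.7]],
  ],
)

```text
clock: 11.1
position: [0.545, -0.0069, 0.1475]
ee_rot: [-0.001, 0.735, 0.678, -0.001]
contact_force: [-0.1, -0.4, -1.5]
width: 0.0455
gripper_force: 42.1
```

Call:
move_arm(
  deltas=[
    [[0, 0, 0.05, 0, 0.7], [0, 0, 0.1, 0, 0.7], [0, 0, 0.13, 0, 0.7], [0, 0, 0.145, 0, 0.7], [0, 0, 0.15, 0, 0.7], [0, 0, 0.15, 0, 0.7], [0, 0, 0.15, 0, 0.7]],
  ],
)

```text
clock: 11.8
position: [0.5472, -0.0076, 0.0301]
ee_rot: [0.001, 0.735, 0.678, 0.001]
contact_force: [0.1, -0.1, -0.9]
width: 0.0459
gripper_force: 42.0
```

Call:
move_arm(
  deltas=[
    [[0, 0, 0.003, 0, 0.7], [0, 0, 0.003, 0, 0.7], [0, 0, 0.003, 0, -0.6], [0, 0, 0.003, 0, -0.6], [0, 0, 0.003, 0, -0.6], [0, 0, 0.003, 0, -0.6], [0, 0, -0.05, 0, -0.6], [0, 0, -0.11, 0, -0.6], [0, 0, -0.17, 0, -0.6], [0, 0, -0.23, 0, -0.8], [0, 0, -0.26, 0, -1]],
  ],
)

```text
clock: 12.9
position: [0.5476, -0.0081, 0.2417]
ee_rot: [0.003, 0.735, 0.678, 0.002]
contact_force: [0.4, 0.4, -0.9]
width: 0.0853
gripper_force: 0.0
```

```bash
python3 - <<'E'
from h import *
go([.445,.31,.236],101.5)
E
```

```text
go [0.445, 0.31, 0.236] 101.5 -> [ 0.386  -0.1599  0.0058] -0.1344 rows 7 yaw now 85.4
```

Call:
move_arm(
  deltas=[
    [[0.386, -0.16, 0.006, -0.134, -1], [0.386, -0.16, 0.006, -0.134, -1], [0.386, -0.16, 0.006, -0.134, -1], [0.386, -0.16, 0.006, -0.134, -1], [0.386, -0.16, 0.006, -0.134, -1], [0.386, -0.16, 0.006, -0.134, -1], [0.386, -0.16, 0.006, -0.134, -1], [0.386, -0.16, 0.006, -0.134, -1], [0.386, -0.16, 0.006, -0.134, -1]],
  ],
)

```text
clock: 13.8
position: [0.4428, 0.3106, 0.2318]
ee_rot: [0.0, 0.632, 0.775, -0.0]
contact_force: [0.7, -0.6, 0.4]
width: 0.0855
gripper_force: 0.0
```

```bash
python3 - <<'E'
from h import *
tins(*grab("wrist","w4"));go([.445,.373,.239],101.5);go([.445,.373,.022],101.5)
E
```

```text
label px [302. 116.] xy mm [445.1 374.1] size [29.  29.1] ang 11.6 hue 2.0
label px [230. 215.] xy mm [396.7 270.4] size [31.  30.7] ang 55.5 hue 87.0
label px [142. 247.] xy mm [313.7 217.9] size [32.5 46. ] ang 75.0 hue 16.0
go [0.445, 0.373, 0.239] 101.5 -> [ 0.077  0.018 -0.009] -0.0001 rows 2 yaw now 101.5
go [0.445, 0.373, 0.022] 101.5 -> [0.0773 0.0181 0.2623] -0.0001 rows 5 yaw now 101.5
```

Call:
move_arm(
  deltas=[
    [[0.077, 0.018, 0, 0, -1], [0.077, 0.018, 0, 0, -1], [0.077, 0.018, 0, 0, -1], [0.077, 0.018, 0.06, 0, -1], [0.077, 0.018, 0.12, 0, -1], [0.077, 0.018, 0.18, 0, -1], [0.077, 0.018, 0.23, 0, -1], [0.077, 0.018, 0.255, 0, -1], [0.077, 0.018, 0.263, 0, -1], [0.077, 0.018, 0.263, 0, -1], [0.077, 0.018, 0.263, 0, -1]],
  ],
)

```text
clock: 14.95
position: [0.4464, 0.3733, 0.0231]
ee_rot: [0.001, 0.633, 0.774, 0.001]
contact_force: [0.1, 0.3, 0.3]
width: 0.0851
gripper_force: 0.0
```

Call:
move_arm(
  deltas=[
    [[0, 0, 0, 0, 0.7], [0, 0, 0, 0, 0.7], [0, 0, 0, 0, 0.7], [0, 0, 0, 0, 0.7], [0, 0, 0, 0, 0.7], [0, 0, 0, 0, 0.7], [0, 0, -0.06, 0, 0.7], [0, 0, -0.12, 0, 0.7], [0, 0, -0.17, 0, 0.7], [0, 0, -0.17, 0, 0.7], [0, 0, -0.17, 0, 0.7]],
  ],
)

```text
clock: 16.05
position: [0.4452, 0.3737, 0.1585]
ee_rot: [0.0, 0.633, 0.774, 0.001]
contact_force: [-0.8, 0.2, -1.2]
width: 0.0454
gripper_force: 42.0
```

```bash
python3 - <<'E'
from h import *
go([.54,-.078,.15],85.3)
E
```

```text
go [0.54, -0.078, 0.15] 85.3 -> [-0.5769  0.0039  0.0103] 0.1347 rows 10 yaw now 101.5
```

Call:
move_arm(
  deltas=[
    [[-0.577, 0.004, 0.01, 0.135, 0.7], [-0.577, 0.004, 0.01, 0.135, 0.7], [-0.577, 0.004, 0.01, 0.135, 0.7], [-0.577, 0.004, 0.01, 0.135, 0.7], [-0.577, 0.004, 0.01, 0.135, 0.7], [-0.577, 0.004, 0.01, 0.135, 0.7], [-0.577, 0.004, 0.01, 0.135, 0.7], [-0.577, 0.004, 0.01, 0.135, 0.7], [-0.577, 0.004, 0.01, 0.135, 0.7], [-0.577, 0.004, 0.01, 0.135, 0.7], [-0.577, 0.004, 0.01, 0.135, 0.7], [-0.577, 0.004, 0.01, 0.135, 0.7]],
  ],
)

```text
clock: 17.25
position: [0.5384, -0.0771, 0.1481]
ee_rot: [-0.002, 0.736, 0.677, -0.001]
contact_force: [0.9, -0.0, -0.9]
width: 0.0458
gripper_force: 42.0
```

Call:
move_arm(
  deltas=[
    [[0, 0, 0.05, 0, 0.7], [0, 0, 0.1, 0, 0.7], [0, 0, 0.13, 0, 0.7], [0, 0, 0.145, 0, 0.7], [0, 0, 0.15, 0, 0.7], [0, 0, 0.15, 0, 0.7], [0, 0, 0.15, 0, 0.7]],
  ],
)

```text
clock: 17.95
position: [0.541, -0.0781, 0.0309]
ee_rot: [0.001, 0.736, 0.677, 0.001]
contact_force: [0.4, 0.5, -1.0]
width: 0.0452
gripper_force: 41.9
```

Call:
move_arm(
  deltas=[
    [[0, 0, 0.004, 0, 0.7], [0, 0, 0.004, 0, 0.7], [0, 0, 0.004, 0, -0.6], [0, 0, 0.004, 0, -0.6], [0, 0, 0.004, 0, -0.6], [0, 0, 0.004, 0, -0.6], [0, 0, -0.05, 0, -0.6], [0, 0, -0.11, 0, -0.6], [0, 0, -0.17, 0, -0.6], [0, 0, -0.23, 0, -0.8], [0, 0, -0.27, 0, -1], [0, 0, -0.27, 0, -1]],
  ],
)

```text
clock: 19.15
position: [0.5427, -0.079, 0.2512]
ee_rot: [0.005, 0.736, 0.677, 0.003]
contact_force: [-0.0, -0.3, -0.3]
width: 0.0856
gripper_force: 0.0
```

Call:
move_arm(
  deltas=[
    [[0.1, -0.11, -0.02, 0, 0], [0.1, -0.11, -0.02, 0, 0], [0.1, -0.11, -0.02, 0, 0], [0.1, -0.11, -0.02, 0, 0], [0.1, -0.11, -0.02, 0, 0]],
  ],
)

```text
clock: 19.65
position: [0.4591, 0.0085, 0.2613]
ee_rot: [0.001, 0.735, 0.678, -0.0]
contact_force: [0.9, -0.2, 0.5]
width: 0.0428
gripper_force: 0.0
```

```bash
python3 - <<'E'
from h import *
C,im,h=grab("wrist","w5"); tins(C,im,h,.05)
_,i2,_=grab("side"); _,i3,_=grab("scene")
a=cv2.resize(im,(400,300)); b=cv2.resize(i2[60:280,170:390],(400,400)); 
out=np.zeros((400,800,3),np.uint8); out[:300,:400]=a; out[:,400:]=b
cv2.imwrite("pics/m5.png",out[:,:,::-1])
E
```

```text
label px [379. 115.] xy mm [553.   62.4] size [30.4 31.5] ang 85.4 hue 106.0
label px [373. 187.] xy mm [545.8  -7.3] size [27.8 29.6] ang 85.3 hue 23.0
label px [369. 253.] xy mm [540.4 -79.5] size [29.9 30. ] ang 85.3 hue 3.0
```

View pics/m5.png

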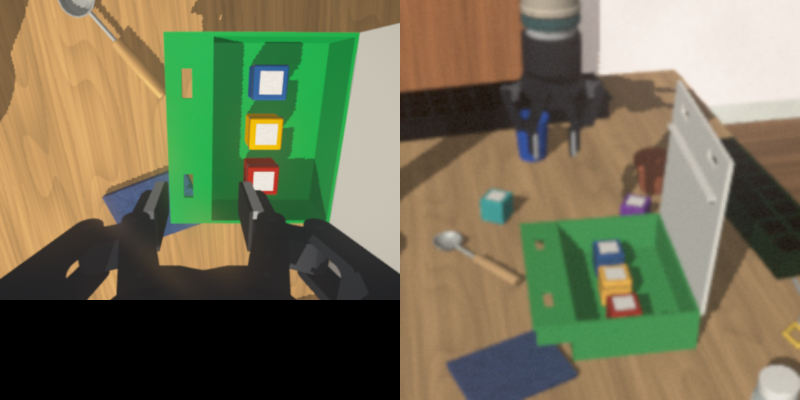

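The three tins stand upright in the box, with labels at box x about -0.01 and y about 0.07, 0 and -0.07. The lid is roughly upright. Now I'll measure the lid angle and both slots.

```bash
python3 - <<'E'
from h import *
c=np.array([.555,-.009]); a=np.radians(-4.7); ex=np.array([np.cos(a),np.sin(a)]); ey=np.array([-ex[1],ex[0]])
C=cam("side")
for uv,b in(((352.6,148),-.13),((324,106.75),.13)):
    A=ray(C,[uv],0)[0];B=ray(C,[uv],.5)[0]
    ya,yb=(A[:2]-c)@ey,(B[:2]-c)@ey; t=(b-ya)/(yb-ya); X=A+t*(B-A); bx=(X[:2]-c)@ex
    print("lid corner box x",bx,"z",X[2],"ang",np.degrees(np.arctan2(X[2]-.07,.09-bx)))
C=cam("wrist"); im=cv2.imread("pics/w5.png"); hsv=cv2.cvtColor(im,cv2.COLOR_BGR2HSV)
g=(hsv[...,0]>45)&(hsv[...,0]<75)&(hsv[...,1]>150)
m=~g; 
for ar,ce,mm in blobs(m,100):
    if 235<ce[0]<290 and ar<2500:
        cn=max(cv2.findContours(mm.astype(np.uint8),0,2)[0],key=cv2.contourArea)
        r=cv2.minAreaRect((ray(C,cn.reshape(-1,2),.07)[:,:2]*1e3).astype(np.float32)); print(ce,ar,np.round(r[0],1),np.round(r[1],1),r[2])
go([.72,-.02,.37],85.3)
E
```

```text
lid corner box x 0.1058274626850922 z 0.30845526681429764 ang 93.79743583577212
lid corner box x 0.10841307399248166 z 0.29685248117397595 ang 94.64038882289896
[261.29613734 115.71959943] 699 [442.9  70.8] [36.6 14.2] 84.54641723632812
[263.42889391 259.03837472] 443 [431.1 -68.2] [36.2 13.2] 84.5605697631836
go [0.72, -0.02, 0.37] 85.3 -> [-0.0076  0.3271 -0.1362] -0.0008 rows 6 yaw now 85.2
```

Call:
move_arm(
  deltas=[
    [[0, 0, -0.06, 0, 1], [0, 0, -0.12, 0, 1], [-0.01, 0.06, -0.137, 0, 1], [-0.01, 0.12, -0.137, 0, 1], [-0.01, 0.18, -0.137, 0, 1], [-0.01, 0.24, -0.137, 0, 1], [-0.01, 0.3, -0.137, 0, 1], [-0.01, 0.36, -0.137, 0, 1], [-0.01, 0.36, -0.137, 0, 1], [-0.01, 0.36, -0.137, 0, 1]],
  ],
)

```text
clock: 20.8
position: [0.7468, -0.0244, 0.3669]
ee_rot: [-0.002, 0.736, 0.677, -0.002]
contact_force: [-0.1, 0.1, 0.6]
width: -0.0002
gripper_force: 0.0
```

```bash
python3 - <<'E'
from h import *
s=manip.get_state(); print(s["position"],s["contact_force"])
_,i2,_=grab("side"); 
cv2.imwrite("pics/s6.png",cv2.resize(i2[0:280,170:450],(560,560))[:,:,::-1])
# push path: tool tip offset; contact radius r, tip(z=tcp-8mm), clearance half finger w
h=np.array([.5546,-.0089])+.09*np.array([.9963,-.0863])
for th in (94,80,65,50,35,20,10,0):
    t=np.radians(th); r=.215
    bx=-r*np.cos(t)+.006*np.sin(t); z=.07+r*np.sin(t)+.006*np.cos(t)
    w=h+bx*np.array([.9963,-.0863]); print(th,w.round(3),round(z,3))
E
```

```text
[ 0.74681726 -0.02437636  0.36687119] [-0.05330802  0.08693466  0.62772073]
94 [ 0.665 -0.018] 0.284
80 [ 0.613 -0.014] 0.283
65 [ 0.559 -0.009] 0.267
50 [ 0.511 -0.005] 0.239
35 [ 0.472 -0.002] 0.198
20 [0.445 0.001] 0.149
10 [0.434 0.002] 0.113
0 [0.43  0.002] 0.076
```

View pics/s6.png

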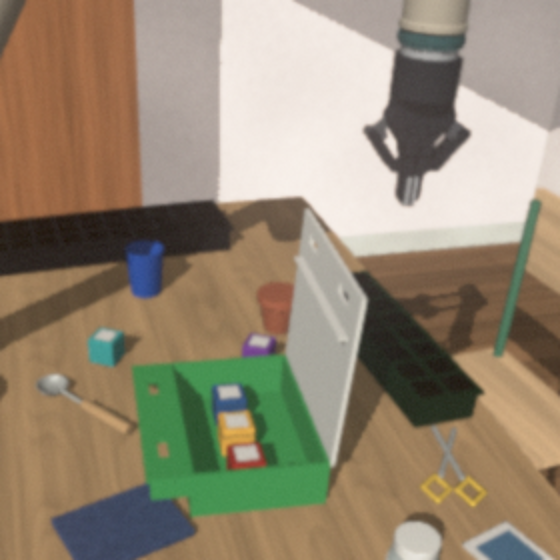

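The side view shows the closed gripper behind the lid, clear of its top edge. I'll push the lid along its arc.

Call:
move_arm(
  deltas=[
    [[0, 0, 0.05, 0, 1], [0, 0, 0.094, 0, 1], [-0.04, 0, 0.094, 0, 1], [0, -0.04, 0.094, 0, 1], [0, -0.085, 0.094, 0, 1], [0, -0.12, 0.094, 0, 1], [0, -0.15, 0.095, 0, 1], [0, -0.185, 0.104, 0, 1], [0, -0.218, 0.115, 0, 1], [0, -0.25, 0.131, 0, 1], [0, -0.278, 0.15, 0, 1]],
  ],
)

```text
clock: 21.95
position: [0.5213, -0.0046, 0.2536]
ee_rot: [0.002, 0.736, 0.677, 0.002]
contact_force: [0.8, -0.3, 1.1]
width: -0.0
gripper_force: 0.5
```

```bash
python3 - <<'E'
from h import *
s=manip.get_state(); print(s["position"],s["contact_force"])
_,i2,_=grab("side"); 
cv2.imwrite("pics/s7.png",cv2.resize(i2[40:280,170:410],(480,480))[:,:,::-1])
E
```

```text
[ 0.52127507 -0.00460595  0.25356339] [ 0.80954675 -0.26651502  1.057497  ]
```

View pics/s7.png

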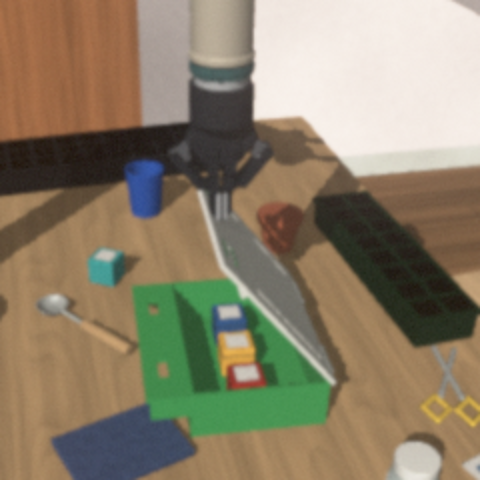

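The lid is following the fingertips at roughly 50°. I'll continue down.

Call:
move_arm(
  deltas=[
    [[0, -0.027, 0.025, 0, 1], [0, -0.049, 0.051, 0, 1], [0, -0.067, 0.08, 0, 1], [0, -0.083, 0.112, 0, 1], [0, -0.09, 0.135, 0, 1], [0, -0.096, 0.157, 0, 1], [0, -0.1, 0.18, 0, 1], [0, -0.1, 0.195, 0, 1], [0, -0.1, 0.203, 0, 1], [0, -0.1, 0.206, 0, 1], [0, -0.1, 0.208, 0, 1]],
  ],
)

```text
clock: 23.1
position: [0.4442, 0.0018, 0.0857]
ee_rot: [0.001, 0.736, 0.677, 0.001]
contact_force: [0.1, -0.1, -0.6]
width: -0.0003
gripper_force: 0.2
```

```bash
python3 - <<'E'
from h import *
s=manip.get_state(); print(s["position"],s["contact_force"])
E
```

```text
[0.44421781 0.00181651 0.08567727] [ 0.14193613 -0.07223565 -0.59340694]
```

Call:
move_arm(
  deltas=[
    [[0, 0, 0.002, 0, 1], [0, 0, 0.003, 0, 1], [0, 0, 0.004, 0, 1], [0, 0, 0.004, 0, 1]],
  ],
)

```text
clock: 23.5
position: [0.4444, 0.0018, 0.0838]
ee_rot: [0.001, 0.736, 0.677, 0.001]
contact_force: [-3.8, 0.4, 16.4]
width: 0.0001
gripper_force: 7.9
```

Call:
move_arm(
  deltas=[
    [[0, 0, 0.001, 0, 1], [0, 0, 0.0025, 0, 1], [0, 0, 0.0025, 0, 1]],
  ],
)

```text
clock: 23.8
position: [0.4445, 0.0018, 0.0836]
ee_rot: [0.001, 0.736, 0.677, 0.001]
contact_force: [-7.1, 0.7, 31.4]
width: 0.0001
gripper_force: 16.1
```

Call:
move_arm(
  deltas=[
    [[0, 0, -0.05, 0, 1], [0, 0, -0.11, 0, 1], [0, 0, -0.17, 0, 1], [0.015, 0, -0.22, 0, 1], [0.015, 0, -0.22, 0, 1], [0.015, 0, -0.22, 0, 1]],
  ],
)

```text
clock: 24.4
position: [0.4452, 0.014, 0.2568]
ee_rot: [0.001, 0.736, 0.677, 0.001]
contact_force: [-1.4, 0.2, -0.4]
width: 0.0003
gripper_force: 0.0
```

```bash
python3 - <<'E'
from h import *
grab("wrist","w8"); go([.46,-.33,.24],85)
E
```

```text
go [0.46, -0.33, 0.24] 85 -> [-0.4268  0.055   0.0192] 0.0023 rows 7 yaw now 85.3
```

View pics/w8.png

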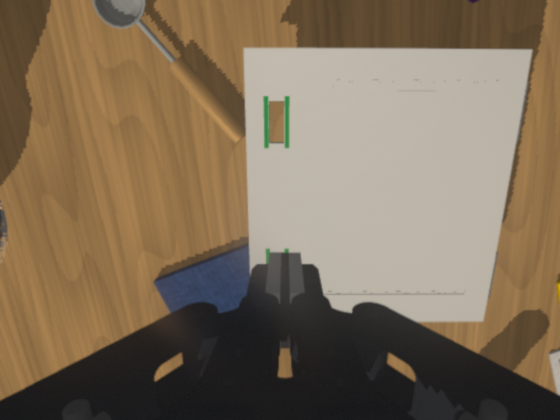

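The lid is shut flat. Slot a lies at about (277,122), between its green bars, and slot b is behind the fingers. Now to the rack.

```bash
python3 - <<'E'
from h import *
C=cam("wrist"); im=cv2.imread("pics/w8.png"); hsv=cv2.cvtColor(im,cv2.COLOR_BGR2HSV)
g=(hsv[...,0]>45)&(hsv[...,0]<75)&(hsv[...,1]>120)
for ar,ce,mm in blobs(g,50):
    cn=max(cv2.findContours(mm.astype(np.uint8),0,2)[0],key=cv2.contourArea)
    r=cv2.minAreaRect((ray(C,cn.reshape(-1,2),.076)[:,:2]*1e3).astype(np.float32)); print(ce,ar,np.round(r[0],1),np.round(r[1],1),r[2])
print(ray(C,[(277,122)],.076))
E
```

```text
[265.88888889 122.74814815] 135 [432.   72.2] [41.3  1.8] 84.52159881591797
[286.55769231 120.73076923] 104 [450.1  70.7] [41.3  1.7] 85.36604309082031
[[0.44153516 0.07136513 0.076     ]]
```

Call:
move_arm(
  deltas=[
    [[-0.427, 0.055, 0.019, 0, -1], [-0.427, 0.055, 0.019, 0, -1], [-0.427, 0.055, 0.019, 0, -1], [-0.427, 0.055, 0.019, 0, -1], [-0.427, 0.055, 0.019, 0, -1], [-0.427, 0.055, 0.019, 0, -1], [-0.427, 0.055, 0.019, 0, -1], [-0.427, 0.055, 0.019, 0, -1], [-0.427, 0.055, 0.019, 0, -1]],
  ],
)

```text
clock: 25.35
position: [0.4591, -0.3303, 0.2378]
ee_rot: [-0.003, 0.737, 0.676, -0.0]
contact_force: [0.8, 0.6, -0.1]
width: 0.0852
gripper_force: 0.0
```

```bash
python3 - <<'E'
from h import *
grab("wrist","w9")
E
```

```text
(no output)
```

View pics/w9.png

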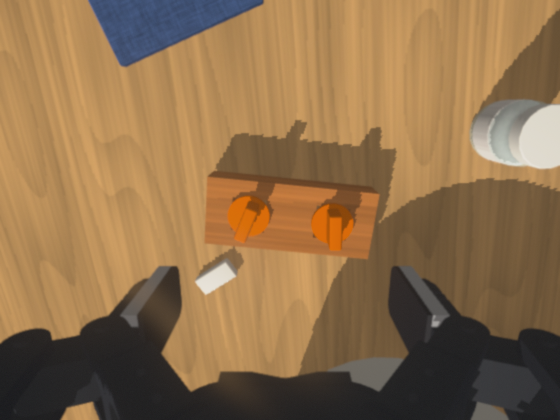

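```bash
python3 - <<'E'
import cv2
im=cv2.imread("pics/w9.png")[185:260,210:370]
cv2.imwrite("pics/c9.png",cv2.resize(im,None,fx=5,fy=5,interpolation=cv2.INTER_CUBIC))
E
```

```text
(no output)
```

View pics/c9.png

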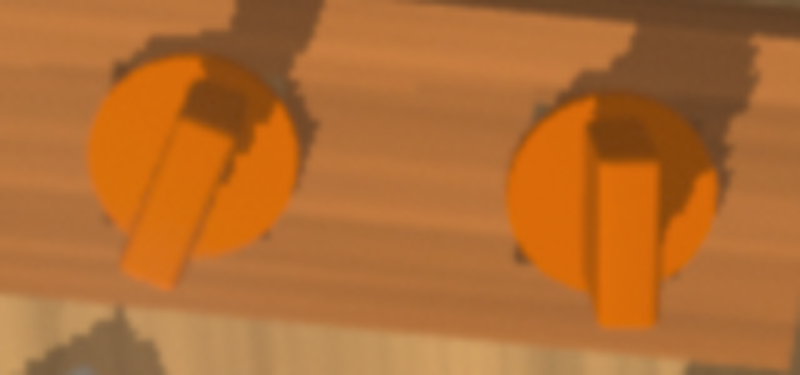

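The crop gives the wing tops. The left key's top face has corners (180,118), (233,138), (175,290), (122,265), and the right key's has (598,160), (658,160), (656,327), (600,327).

```bash
python3 - <<'E'
from h import *
C=cam("wrist")
for nm,q,col in(("L",[(180,118),(233,138),(175,290),(122,265)],(194,155)),("R",[(598,160),(658,160),(656,327),(600,327)],(612,193))):
    uv=[(210+x/5-.4,185+y/5-.4) for x,y in q]
    P=ray(C,uv,.066)[:,:2]; d=(P[0]+P[1]-P[2]-P[3])/2
    print(nm,"ctr",P.mean(0).round(4),"len",np.linalg.norm(d).round(4),"wid",np.linalg.norm(P[1]-P[0]).round(4),"yaw",np.degrees(np.arctan2(d[1],d[0])).round(1),
      "collar",ray(C,[(210+col[0]/5-.4,185+col[1]/5-.4)],.038)[0,:2].round(4))
go([.459,-.33,.2],85)
E
```

```text
L ctr [ 0.4188 -0.3606] len 0.0313 wid 0.0102 yaw 63.5 collar [ 0.4191 -0.36  ]
R ctr [ 0.5011 -0.3754] len 0.0329 wid 0.0109 yaw 87.5 collar [ 0.5016 -0.3748]
go [0.459, -0.33, 0.2] 85 -> [-0.0011 -0.0002  0.0481] 0.0017 rows 1 yaw now 85.2
```

```bash
python3 - <<'E'
from h import *
go([.419,-.3603,.12],63.5)
E
```

```text
go [0.419, -0.3603, 0.12] 63.5 -> [-0.0433 -0.0465  0.1481] 0.1808 rows 3 yaw now 85.2
```

Call:
move_arm(
  deltas=[
    [[-0.043, -0.0465, 0, 0.181, 0], [-0.043, -0.0465, 0, 0.181, 0], [-0.043, -0.0465, 0.05, 0.181, 0], [-0.043, -0.0465, 0.1, 0.181, 0], [-0.043, -0.0465, 0.147, 0.181, 0], [-0.043, -0.0465, 0.147, 0.181, 0], [-0.043, -0.0465, 0.147, 0.181, 0], [-0.043, -0.0465, 0.147, 0.181, 0]],
  ],
)

```text
clock: 26.2
position: [0.4217, -0.3618, 0.1251]
ee_rot: [0.002, 0.85, 0.527, 0.0]
contact_force: [-0.1, 0.2, 0.4]
width: 0.0428
gripper_force: 0.0
```

```bash
python3 - <<'E'
from h import *
go([.419,-.3603,.0495],63.5)
E
```

```text
go [0.419, -0.3603, 0.0495] 63.5 -> [ 0.0003 -0.0043  0.0945] 0.0008 rows 2 yaw now 63.6
```

Call:
move_arm(
  deltas=[
    [[0, -0.004, 0.04, 0, 0], [0, -0.004, 0.07, 0, 0], [0, -0.004, 0.085, 0, 0], [0, -0.004, 0.09, 0, 0], [0, -0.004, 0.09, 0, 0], [0, -0.004, 0.09, 0, 0], [0, -0.004, 0.09, 0, 0]],
  ],
)

```text
clock: 26.9
position: [0.4183, -0.3607, 0.0521]
ee_rot: [0.001, 0.85, 0.526, 0.0]
contact_force: [-0.3, 0.1, 0.3]
width: 0.0427
gripper_force: 0.0
```

```bash
python3 - <<'E'
from h import *
s=manip.get_state(); print(s["position"],s["contact_force"]);go([.419,-.3603,.0495],63.5)
E
```

```text
[ 0.41826192 -0.36069714  0.05211575] [-0.26490274  0.08226053  0.31978465]
go [0.419, -0.3603, 0.0495] 63.5 -> [0.0009 0.0006 0.0033] 0.0003 rows 1 yaw now 63.5
```

Close on the wing at 2 mm lower.

Call:
move_arm(
  deltas=[
    [[0.001, 0.0005, 0.002, 0, 0], [0.001, 0.0005, 0.002, 0, 0], [0.001, 0.0005, 0.002, 0, 1], [0.001, 0.0005, 0.002, 0, 1], [0.001, 0.0005, 0.002, 0, 1], [0.001, 0.0005, 0.002, 0, 1], [0.001, 0.0005, 0.002, 0, 1]],
  ],
  squeeze=60,
)

```text
clock: 27.6
position: [0.4185, -0.3596, 0.0495]
ee_rot: [0.0, 0.85, 0.526, 0.0]
contact_force: [0.5, -0.5, 2.0]
width: 0.011
gripper_force: 59.5
```

```bash
python3 - <<'E'
from h import *
s=manip.get_state(); print(s["position"],s["contact_force"],s["moment"],s["width"],s["gripper_force"]);go([.419,-.3603,.16],85)
E
```

```text
[ 0.41846721 -0.35958737  0.04953909] [ 0.45947192 -0.47505042  1.98077363] [ 0.07196489  0.01079994 -0.029353  ] 0.010980883431581464 59.500070214271545
go [0.419, -0.3603, 0.16] 85 -> [-0.0005  0.0011 -0.1381] -0.1789 rows 3 yaw now 63.5
```

Call:
move_arm(
  deltas=[
    [[0, 0.001, -0.03, 0, 1], [0, 0.001, -0.07, 0, 1], [0, 0.001, -0.11, -0.04, 1], [0, 0.001, -0.138, -0.1, 1], [0, 0.001, -0.138, -0.179, 1], [0, 0.001, -0.138, -0.179, 1], [0, 0.001, -0.138, -0.179, 1], [0, 0.001, -0.138, -0.179, 1]],
  ],
)

```text
clock: 28.4
position: [0.4185, -0.3593, 0.1588]
ee_rot: [-0.001, 0.738, 0.675, -0.0]
contact_force: [0.3, 0.3, -0.3]
width: 0.0105
gripper_force: 59.1
```

```bash
python3 - <<'E'
from h import *
go([.4305,-.02,.17],85.1)
E
```

```text
go [0.4305, -0.02, 0.17] 85.1 -> [ 0.4238 -0.0229 -0.0135] -0.0017 rows 7 yaw now 84.9
```

Call:
move_arm(
  deltas=[
    [[0.424, -0.023, -0.0135, -0.002, 1], [0.424, -0.023, -0.0135, -0.002, 1], [0.424, -0.023, -0.0135, -0.002, 1], [0.424, -0.023, -0.0135, -0.002, 1], [0.424, -0.023, -0.0135, -0.002, 1], [0.424, -0.023, -0.0135, -0.002, 1], [0.424, -0.023, -0.0135, -0.002, 1], [0.424, -0.023, -0.0135, -0.002, 1], [0.424, -0.023, -0.0135, -0.002, 1]],
  ],
)

```text
clock: 29.3
position: [0.4299, -0.0197, 0.1701]
ee_rot: [0.0, 0.735, 0.678, -0.0]
contact_force: [-0.2, 0.6, -0.4]
width: 0.0109
gripper_force: 59.1
```

```bash
python3 - <<'E'
from h import *
C,im,hsv=grab("wrist","w10")
g=(hsv[...,0]>45)&(hsv[...,0]<75)&(hsv[...,1]>120)
for ar,ce,mm in blobs(g,50):
    cn=max(cv2.findContours(mm.astype(np.uint8),0,2)[0],key=cv2.contourArea)
    r=cv2.minAreaRect((ray(C,cn.reshape(-1,2),.076)[:,:2]*1e3).astype(np.float32)); print(ce,ar,np.round(r[0],1),np.round(r[1],1),r[2])
go([.4305,-.0683,.15],85.1)
E
```

```text
[279.58461538  66.76615385] 325 [433.4  72.1] [42.2  3. ] 85.2836685180664
[309.26628895  68.59490085] 353 [451.3  70.4] [42.8  2.9] 85.32854461669922
go [0.4305, -0.0683, 0.15] 85.1 -> [-0.0594  0.0054  0.0252] 0.0014 rows 2 yaw now 85.3
```

View pics/w10.png

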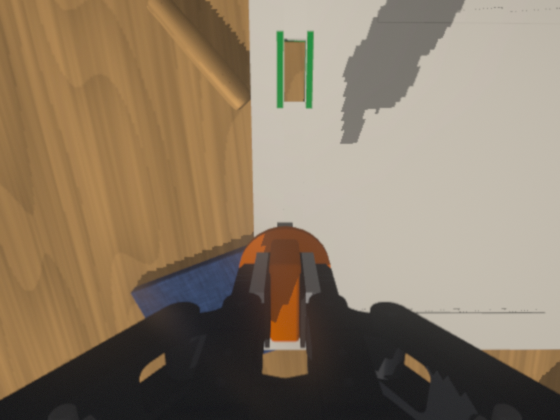

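The view shows slot a at about (294,70) between its bars, and the held key in line with the tool, its head tip at (285,222). This key goes into slot a.

```bash
python3 - <<'E'
from h import *
C=cam("wrist");p,R=pose()
for z in(.1385,.1315): print(((ray(C,[(285,222)],z)[0]-p)@R).round(4))
go([.4425,.0711,.14],85.1)
E
```

```text
[ 0.0156 -0.0006  0.0316]
[ 0.0132 -0.0006  0.0386]
go [0.4425, 0.0711, 0.14] 85.1 -> [0.1155 0.006  0.0376] 0.0014 rows 2 yaw now 85.3
```

Call:
move_arm(
  deltas=[
    [[0.06, 0.003, 0, 0.001, 1], [0.115, 0.006, 0, 0.001, 1], [0.115, 0.006, 0.037, 0.001, 1], [0.115, 0.006, 0.037, 0.001, 1], [0.115, 0.006, 0.037, 0.001, 1], [0.115, 0.006, 0.037, 0.001, 1]],
  ],
)

```text
clock: 29.95
position: [0.4434, 0.0696, 0.1415]
ee_rot: [0.001, 0.737, 0.675, 0.0]
contact_force: [0.0, 0.6, -0.1]
width: 0.0107
gripper_force: 59.1
```

```bash
python3 - <<'E'
from h import *
go([.4425,.0711,.12],85.1)
E
```

```text
go [0.4425, 0.0711, 0.12] 85.1 -> [ 0.0018 -0.0013  0.0269] -0.001 rows 1 yaw now 85.0
```

Call:
move_arm(
  deltas=[
    [[0.002, -0.001, 0.015, 0, 1], [0.002, -0.001, 0.025, 0, 1], [0.002, -0.001, 0.025, 0, 1], [0.002, -0.001, 0.025, 0, 1]],
  ],
)

```text
clock: 30.35
position: [0.4421, 0.0722, 0.1212]
ee_rot: [0.0, 0.737, 0.676, 0.0]
contact_force: [0.2, -0.5, -1.7]
width: 0.0111
gripper_force: 59.1
```

```bash
python3 - <<'E'
from h import *
go([.4425,.0711,.095],85.1); print(manip.get_state()["contact_force"])
C,im,hsv=grab("wrist","w11")
g=(hsv[...,0]>45)&(hsv[...,0]<75)&(hsv[...,1]>120)
for ar,ce,mm in blobs(g,50):
    cn=max(cv2.findContours(mm.astype(np.uint8),0,2)[0],key=cv2.contourArea)
    r=cv2.minAreaRect((ray(C,cn.reshape(-1,2),.076)[:,:2]*1e3).astype(np.float32)); print(ce,ar,np.round(r[0],1),np.round(r[1],1),r[2])
E
```

```text
go [0.4425, 0.0711, 0.095] 85.1 -> [-0.0014  0.0005  0.0327] -0.0002 rows 1 yaw now 85.1
[ 0.20810336 -0.49343499 -1.65287616]
[446.81083953 126.49840595] 941 [526.  126.4] [  2.5 116.2] 85.41387176513672
[269.87610619 216.08849558] 113 [434.5  87. ] [11.8  2.7] 84.53990936279297
```

Call:
move_arm(
  deltas=[
    [[-0.001, 0.0005, 0.007, 0, 1], [-0.001, 0.0005, 0.014, 0, 1], [-0.001, 0.0005, 0.02, 0, 1], [-0.001, 0.0005, 0.02, 0, 1]],
  ],
)

```text
clock: 30.8
position: [0.4415, 0.0719, 0.104]
ee_rot: [-0.001, 0.736, 0.676, -0.001]
contact_force: [0.3, 0.2, -0.9]
width: 0.0109
gripper_force: 59.1
```

Call:
move_arm(
  deltas=[
    [[0, 0, 0.006, 0, 1], [0, 0, 0.011, 0, 1], [0, 0, 0.014, 0, 1], [0, 0, 0.0145, 0, 1], [0, 0, 0.0145, 0, 1]],
  ],
)

```text
clock: 31.3
position: [0.4422, 0.0719, 0.0932]
ee_rot: [-0.0, 0.736, 0.676, -0.0]
contact_force: [0.0, -0.6, -0.1]
width: 0.0111
gripper_force: 59.1
```

Call:
move_arm(
  deltas=[
    [[0, 0, 0.001, 0, 1], [0, 0, 0.002, 0, 1], [0, 0, 0.003, 0, 1], [0, 0, 0.003, 0, 1]],
  ],
)

```text
clock: 31.7
position: [0.4423, 0.0719, 0.0914]
ee_rot: [0.0, 0.736, 0.676, 0.0]
contact_force: [-1.6, 0.7, 4.5]
width: 0.0112
gripper_force: 59.9
```

Call:
move_arm(
  deltas=[
    [[0, 0, 0, -0.07, 1], [0, 0, 0, -0.14, 1], [0, 0, 0, -0.21, 1], [0, 0, 0, -0.28, 1], [0, 0, 0, -0.35, 1], [0, 0, 0, -0.42, 1], [0, 0, 0, -0.49, 1], [0, 0, 0, -0.56, 1], [0, 0, 0, -0.63, 1], [0, 0, 0, -0.7, 1], [0, 0, 0, -0.75, 1], [0, 0, 0, -0.75, 1]],
  ],
)

```text
clock: 32.9
position: [0.4429, 0.072, 0.0914]
ee_rot: [0.001, 0.043, 0.999, 0.0]
contact_force: [-0.6, 0.3, 3.9]
width: 0.0108
gripper_force: 59.8
```

```bash
python3 - <<'E'
from h import *
s=manip.get_state(); print(s["position"],s["contact_force"],s["moment"],s["qpos"]);go([.4425,.0711,.095],175)
E
```

```text
[0.44290753 0.07196749 0.09143315] [-0.58334572  0.29929954  3.90534949] [0.14081329 0.08489869 0.01217555] [ 5.71885302e-03  2.29391178e-01  1.98854631e+00  1.17590520e-04
  9.22013414e-01 -1.47995198e+00]
go [0.4425, 0.0711, 0.095] 175 -> [ 0.0004 -0.0011 -0.0045] 0.001 rows 1 yaw now 175.1
```

Call:
move_arm(
  deltas=[
    [[0, 0, 0, 0, 0], [0, 0, 0, 0, 0], [0, 0, 0, 0, 0], [0, 0, 0, 0, 0], [0, 0, -0.02, 0, 0], [0, 0, -0.05, 0, 0], [0, 0, -0.1, 0, 0], [0, 0, -0.16, 0, 0], [0, 0, -0.16, 0, 0], [0, 0, -0.16, 0, 0]],
  ],
)

```text
clock: 33.9
position: [0.4428, 0.0719, 0.2198]
ee_rot: [0.001, 0.043, 0.999, 0.0]
contact_force: [-0.0, -0.6, 0.0]
width: 0.0424
gripper_force: 0.0
```

```bash
python3 - <<'E'
from h import *
go([.459,-.345,.2378],85.2)
C,im,hsv=grab("wrist","w12")
m=(hsv[...,0]>3)&(hsv[...,0]<14)&(hsv[...,1]>200)&(hsv[...,2]>120)
for ar,ce,mm in blobs(m,60): print(ar,ce.round(),ray(C,[ce],.09).round(3))
_,i2,_=grab("side"); _,i3,_=grab("scene")
out=np.hstack([cv2.resize(i2[150:270,200:360],(400,300)),cv2.resize(im,(400,300))]); cv2.imwrite("pics/m12.png",out[:,:,::-1])
E
```

```text
go [0.459, -0.345, 0.2378] 85.2 -> [-0.0646 -0.5175 -0.0224] 0.7493 rows 11 yaw now 175.1
1165 [279. 197.] [[0.439 0.069 0.09 ]]
```

View pics/m12.png

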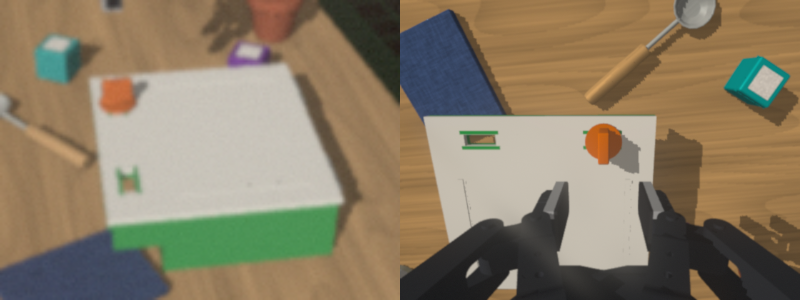

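Key L sits in slot a with its wing square across. Slot b is visible at about (112,196) in the full wrist frame, so I'll measure it and then go for the second key.

```bash
python3 - <<'E'
from h import *
C=cam("wrist"); im=cv2.imread("pics/w12.png"); hsv=cv2.cvtColor(im,cv2.COLOR_BGR2HSV)
g=(hsv[...,0]>45)&(hsv[...,0]<75)&(hsv[...,1]>120)
for ar,ce,mm in blobs(g,50):
    cn=max(cv2.findContours(mm.astype(np.uint8),0,2)[0],key=cv2.contourArea)
    r=cv2.minAreaRect((ray(C,cn.reshape(-1,2),.076)[:,:2]*1e3).astype(np.float32)); print(ce,ar,np.round(r[0],1),np.round(r[1],1),r[2])
E
```

```text
[108.98148148 185.07407407] 162 [418.9 -66.6] [41.4  2.5] 85.08953857421875
[113.  206.5] 102 [436.4 -67.7] [41.2  0.8] 85.14481353759766
```

Call:
move_arm(
  deltas=[
    [[-0.065, -0.517, -0.022, 0.749, 0], [-0.065, -0.517, -0.022, 0.749, 0], [-0.065, -0.517, -0.022, 0.749, 0], [-0.065, -0.517, -0.022, 0.749, 0], [-0.065, -0.517, -0.022, 0.749, 0], [-0.065, -0.517, -0.022, 0.749, 0], [-0.065, -0.517, -0.022, 0.749, 0], [-0.065, -0.517, -0.022, 0.749, 0], [-0.065, -0.517, -0.022, 0.749, 0], [-0.065, -0.517, -0.022, 0.749, 0], [-0.065, -0.517, -0.022, 0.749, 0], [-0.065, -0.517, -0.022, 0.749, 0]],
  ],
)

```text
clock: 35.25
position: [0.4582, -0.3445, 0.2344]
ee_rot: [-0.002, 0.736, 0.677, -0.0]
contact_force: [-0.2, 0.5, 0.6]
width: 0.0425
gripper_force: 0.0
```

```bash
python3 - <<'E'
from h import *
C,im,hsv=grab("wrist","w13")
m=(hsv[...,0]>3)&(hsv[...,0]<18)&(hsv[...,1]>225)&(hsv[...,2]>180)
for ar,ce,mm in blobs(m,60):
    print(ar,ce.round(1),ray(C,[ce],.05).round(4))
C9=np.array(0); im9=cv2.imread("pics/w9.png"); h9=cv2.cvtColor(im9,cv2.COLOR_BGR2HSV)
m=(h9[...,0]>3)&(h9[...,0]<18)&(h9[...,1]>225)&(h9[...,2]>180)
for ar,ce,mm in blobs(m,60): print("w9",ar,ce.round(1))
go([.5013,-.3751,.12],87.5)
E
```

```text
1107 [330.1 215. ] [[ 0.4974 -0.3762  0.05  ]]
w9 1036 [246.6 218. ]
w9 440 [320.2 223.7]
w9 508 [337.6 232.5]
go [0.5013, -0.3751, 0.12] 87.5 -> [-0.0343  0.057   0.1432] -0.0182 rows 3 yaw now 85.3
```

Call:
move_arm(
  deltas=[
    [[-0.034, 0.057, 0, -0.018, 0], [-0.034, 0.057, 0.05, -0.018, 0], [-0.034, 0.057, 0.1, -0.018, 0], [-0.034, 0.057, 0.143, -0.018, 0], [-0.034, 0.057, 0.143, -0.018, 0], [-0.034, 0.057, 0.143, -0.018, 0], [-0.034, 0.057, 0.143, -0.018, 0]],
  ],
)

```text
clock: 36.0
position: [0.5033, -0.3765, 0.1242]
ee_rot: [0.002, 0.723, 0.691, 0.0]
contact_force: [0.1, -0.4, -0.1]
width: 0.0427
gripper_force: 0.0
```

```bash
python3 - <<'E'
from h import *
go([.5013,-.3751,.0495],87.5)
E
```

```text
go [0.5013, -0.3751, 0.0495] 87.5 -> [ 0.0018 -0.0029  0.0934] -0.0004 rows 2 yaw now 87.5
```

Call:
move_arm(
  deltas=[
    [[0.001, -0.002, 0.04, 0, 0], [0.001, -0.002, 0.07, 0, 0], [0.001, -0.002, 0.085, 0, 0], [0.001, -0.002, 0.09, 0, 0], [0.001, -0.002, 0.09, 0, 0], [0.001, -0.002, 0.09, 0, 0], [0.001, -0.002, 0.09, 0, 0]],
  ],
)

```text
clock: 36.7
position: [0.5013, -0.3754, 0.0515]
ee_rot: [0.001, 0.723, 0.691, 0.0]
contact_force: [-0.4, -0.1, 0.1]
width: 0.0428
gripper_force: 0.0
```

```bash
python3 - <<'E'
from h import *
go([.5013,-.3751,.0495],87.5)
E
```

```text
go [0.5013, -0.3751, 0.0495] 87.5 -> [ 0.0003 -0.0001  0.0025] -0.0007 rows 1 yaw now 87.4
```

Call:
move_arm(
  deltas=[
    [[0, 0, 0.002, 0, 0], [0, 0, 0.002, 0, 0], [0, 0, 0.002, 0, 1], [0, 0, 0.002, 0, 1], [0, 0, 0.002, 0, 1], [0, 0, 0.002, 0, 1], [0, 0, 0.002, 0, 1]],
  ],
  squeeze=60,
)

```text
clock: 37.4
position: [0.5007, -0.3748, 0.0487]
ee_rot: [0.0, 0.723, 0.691, -0.0]
contact_force: [-0.1, 0.4, 1.1]
width: 0.011
gripper_force: 59.4
```

Call:
move_arm(
  deltas=[
    [[0, 0, -0.03, 0, 1], [0, 0, -0.07, 0, 1], [0, 0, -0.11, 0, 1], [0, 0, -0.14, 0.01, 1], [0, 0, -0.14, 0.02, 1], [0, 0, -0.14, 0.02, 1]],
  ],
)

```text
clock: 38.0
position: [0.5003, -0.3744, 0.1602]
ee_rot: [-0.0, 0.737, 0.676, -0.0]
contact_force: [0.0, -0.1, -0.3]
width: 0.0109
gripper_force: 59.1
```

```bash
python3 - <<'E'
from h import *
C,im,hsv=grab("wrist","w14")
print([ (proj(C,pose()[0]+pose()[1]@np.array([dx,0,z])).round(1)) for dx,z in((.015,.0316),(.0,.0316))])
go([.4305,-.068,.16],85.1)
# grey head tip: first non-wood/orange row in centre column above the collar
print([tuple(map(int,hsv[r,285])) for r in range(205,240,2)])
i10=cv2.cvtColor(cv2.imread("pics/w10.png"),cv2.COLOR_BGR2HSV); print([tuple(map(int,i10[r,285])) for r in range(205,240,2)])
E
```

```text
[array([[285. , 221.7]]), array([[285. , 249.5]])]
go [0.4305, -0.068, 0.16] 85.1 -> [ 3.735e-01 -1.195e-01 -3.000e-04] -0.0006 rows 7 yaw now 85.0
[(16, 127, 147), (16, 125, 147), (16, 127, 148), (16, 127, 147), (14, 142, 129), (13, 158, 121), (13, 159, 119), (13, 155, 115), (13, 151, 115), (13, 72, 114), (13, 41, 112), (11, 147, 132), (14, 224, 147), (14, 239, 162), (14, 235, 162), (14, 235, 162), (14, 231, 162), (14, 231, 159)]
[(19, 25, 196), (20, 27, 197), (21, 26, 195), (20, 26, 196), (21, 25, 195), (19, 25, 195), (20, 26, 196), (20, 26, 195), (21, 27, 181), (18, 26, 99), (13, 54, 89), (10, 142, 104), (11, 160, 116), (11, 166, 120), (11, 167, 119), (11, 166, 120), (11, 166, 118), (10, 154, 109)]
```

Call:
move_arm(
  deltas=[
    [[0.3735, -0.1195, 0, 0, 1], [0.3735, -0.1195, 0, 0, 1], [0.3735, -0.1195, 0, 0, 1], [0.3735, -0.1195, 0, 0, 1], [0.3735, -0.1195, 0, 0, 1], [0.3735, -0.1195, 0, 0, 1], [0.3735, -0.1195, 0, 0, 1], [0.3735, -0.1195, 0.03, 0, 1], [0.3735, -0.1195, 0.045, 0, 1], [0.3735, -0.1195, 0.045, 0, 1], [0.3735, -0.1195, 0.045, 0, 1]],
  ],
)

```text
clock: 39.15
position: [0.4311, -0.0689, 0.1238]
ee_rot: [-0.001, 0.737, 0.676, -0.001]
contact_force: [0.7, -0.6, -1.0]
width: 0.0106
gripper_force: 59.1
```

```bash
python3 - <<'E'
from h import *
print(manip.get_state()["contact_force"])
go([.4303,-.0678,.104],85.1)
E
```

```text
[ 0.69109372 -0.6093228  -1.03242366]
go [0.4303, -0.0678, 0.104] 85.1 -> [ 0.0013 -0.001   0.0247] -0.0008 rows 1 yaw now 85.0
```

Call:
move_arm(
  deltas=[
    [[0.001, -0.001, 0, 0, 1], [0.001, -0.001, 0.008, 0, 1], [0.001, -0.001, 0.015, 0, 1], [0.001, -0.001, 0.02, 0, 1], [0.001, -0.001, 0.024, 0, 1], [0.001, -0.001, 0.024, 0, 1]],
  ],
)

```text
clock: 39.75
position: [0.4302, -0.0677, 0.1048]
ee_rot: [-0.0, 0.737, 0.676, -0.0]
contact_force: [-0.4, -0.6, 0.3]
width: 0.0109
gripper_force: 59.1
```

Call:
move_arm(
  deltas=[
    [[0, 0, 0.006, 0, 1], [0, 0, 0.011, 0, 1], [0, 0, 0.014, 0, 1], [0, 0, 0.016, 0, 1], [0, 0, 0.0165, 0, 1], [0, 0, 0.0165, 0, 1]],
  ],
)

```text
clock: 40.35
position: [0.4306, -0.0678, 0.0921]
ee_rot: [0.0, 0.737, 0.676, -0.0]
contact_force: [-1.0, 0.5, -0.9]
width: 0.011
gripper_force: 59.1
```

Call:
move_arm(
  deltas=[
    [[0, 0, 0.001, 0, 1], [0, 0, 0.002, 0, 1], [0, 0, 0.002, 0, 1]],
  ],
)

```text
clock: 40.65
position: [0.4307, -0.0679, 0.0906]
ee_rot: [0.0, 0.737, 0.676, 0.0]
contact_force: [-0.2, 0.1, 0.4]
width: 0.0111
gripper_force: 59.4
```

Call:
move_arm(
  deltas=[
    [[0, 0, 0.001, 0, 1], [0, 0, 0.0015, 0, 1], [0, 0, 0.0015, 0, 1]],
  ],
)

```text
clock: 40.95
position: [0.4308, -0.0679, 0.0905]
ee_rot: [0.0, 0.737, 0.676, 0.0]
contact_force: [-3.5, 0.7, 12.1]
width: 0.0108
gripper_force: 60.8
```

Call:
move_arm(
  deltas=[
    [[0, 0, 0, -0.07, 1], [0, 0, 0, -0.14, 1], [0, 0, 0, -0.21, 1], [0, 0, 0, -0.28, 1], [0, 0, 0, -0.35, 1], [0, 0, 0, -0.42, 1], [0, 0, 0, -0.49, 1], [0, 0, 0, -0.56, 1], [0, 0, 0, -0.63, 1], [0, 0, 0, -0.7, 1], [0, 0, 0, -0.75, 1], [0, 0, 0, -0.75, 1]],
  ],
)

```text
clock: 42.15
position: [0.4318, -0.0684, 0.0906]
ee_rot: [0.001, 0.043, 0.999, -0.001]
contact_force: [-1.4, -1.2, 9.1]
width: 0.0107
gripper_force: 60.4
```

```bash
python3 - <<'E'
from h import *
s=manip.get_state(); print(s["position"],s["contact_force"],s["moment"]);go([.4305,-.0678,.0906],175)
E
```

```text
[ 0.43180066 -0.06839732  0.09056458] [-1.42226654 -1.15615742  9.08325092] [0.05678874 0.21076255 0.04143346]
go [0.4305, -0.0678, 0.0906] 175 -> [ 0.0017  0.0006 -0.    ] 0.001 rows 1 yaw now 175.1
```

Seated and turned. Release, lift, and check with a last view.

Call:
move_arm(
  deltas=[
    [[0, 0, 0, 0, 0], [0, 0, 0, 0, 0], [0, 0, 0, 0, 0], [0, 0, 0, 0, 0], [0, 0, -0.02, 0, 0], [0, 0, -0.05, 0, 0], [0, 0, -0.1, 0, 0], [0, 0, -0.16, 0, 0], [0, 0, -0.21, 0, 0], [0.03, 0, -0.21, 0, 0], [0.06, 0, -0.21, 0, 0], [0.06, 0, -0.21, 0, 0]],
  ],
)

```text
clock: 43.35
position: [0.3799, -0.0629, 0.2573]
ee_rot: [-0.001, 0.044, 0.999, 0.0]
contact_force: [-0.1, -0.1, -0.1]
width: 0.0426
gripper_force: 0.0
```

```bash
python3 - <<'E'
from h import *
C,im,hsv=grab("wrist","w15"); _,i2,_=grab("side")
out=np.hstack([cv2.resize(i2[130:290,190:350],(380,380)),cv2.resize(im[:380,:560],(420,285))[:] if False else cv2.copyMakeBorder(cv2.resize(im,(420,315)),0,65,0,0,cv2.BORDER_CONSTANT)])
cv2.imwrite("pics/m15.png",out[:,:,::-1]); print(manip.get_state()["position"])
E
```

```text
[ 0.38270798 -0.0636211   0.25734013]
```

View pics/m15.png

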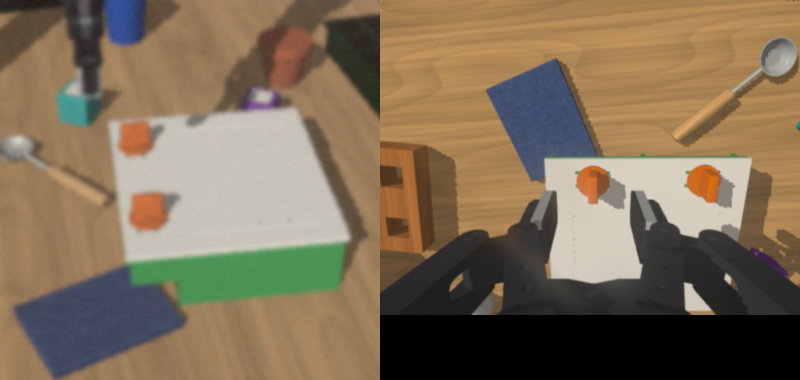

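Both keys sit on the lid with their wings across the slots. I'll check the wing yaw numerically before handing in.

```bash
python3 - <<'E'
from h import *
C=cam("wrist"); im=cv2.imread("pics/w15.png"); hsv=cv2.cvtColor(im,cv2.COLOR_BGR2HSV)
m=(hsv[...,0]>3)&(hsv[...,0]<20)&(hsv[...,1]>200)&(hsv[...,2]>100)
for ar,ce,mm in blobs(m,200):
    if not(230<ce[1]<270): print(ce,ar); continue
    v=hsv[...,2].astype(float)[mm]; t=cv2.threshold(v.astype(np.uint8),0,255,cv2.THRESH_OTSU)[0]
    for lo in (t,np.percentile(v,70)):
        b=max(blobs(mm&(hsv[...,2]>lo),20),key=lambda b:b[0])
        cn=max(cv2.findContours(b[2].astype(np.uint8),0,2)[0],key=cv2.contourArea)
        r=cv2.minAreaRect((ray(C,cn.reshape(-1,2),.108)[:,:2]*1e3).astype(np.float32)); print(ce.round(),lo,b[0],np.round(r[0],1),np.round(r[1],1),round(r[2],1))
# bottom (near) end of each wing: rows below the collar
    ys,xs=np.where(mm); rows=[(y,xs[ys==y].min(),xs[ys==y].max()) for y in range(ys.max()-14,ys.max()-1,2)]; print([tuple(map(int,q)) for q in rows])
    mid=[((a+b)/2,y) for y,a,b in rows if b-a<24]
    if len(mid)>1:
        P=ray(C,[mid[0],mid[-1]],.108); d=P[1]-P[0]; print("wing dir deg",np.degrees(np.arctan2(d[1],d[0])))
E
```

```text
[432. 243.] 197.0 974 [438.2  58.4] [34.8 43.6] 82.9
[432. 243.] 206.0 241 [445.7  67.8] [ 9.7 30.9] 77.5
[(254, 416, 448), (256, 418, 448), (258, 422, 448), (260, 430, 448), (262, 432, 447), (264, 434, 447), (266, 435, 447)]
wing dir deg 18.416639974587856
```

```bash
python3 - <<'E'
from h import *
from rig import manip
c=manip.camera_params("wrist");T=c["tool_from_camera"];K=np.array([[c["fx"],0,c["cx"]],[0,c["fy"],c["cy"]],[0,0,1]])
def wc(p,yaw):
    a=np.radians(yaw); R=np.c_[[np.cos(a),np.sin(a),0],[np.sin(a),-np.cos(a),0],[0,0,-1]]
    return K,c["dist"],R@T[:3,:3],R@T[:3,3]+p
for f,p in(("w12",(.4428,.0719,.2198)),("w15",(.3815,-.0633,.2573))):
    C=wc(np.array(p),175.); hsv=cv2.cvtColor(cv2.imread(f"pics/{f}.png"),cv2.COLOR_BGR2HSV)
    m=(hsv[...,0]>3)&(hsv[...,0]<20)&(hsv[...,1]>180)&(hsv[...,2]>90)
    for ar,ce,mm in blobs(m,200):
        if ce[0]<200 or ar>4000: continue
        v=hsv[...,2][mm]
        for lo in np.percentile(v,[40,55,70,80]):
            b=max(blobs(mm&(hsv[...,2]>lo),5),key=lambda b:b[0])
            cn=max(cv2.findContours(b[2].astype(np.uint8),0,2)[0],key=cv2.contourArea)
            r=cv2.minAreaRect((ray(C,cn.reshape(-1,2),.108)[:,:2]*1e3).astype(np.float32)); w,h=r[1]
            print(f,ce.round(),lo,np.round(r[0],1),np.round(r[1],1),"long axis",round((r[2]+(90 if h>w else 0)+90)%180-90,1))
E
```

```text
w12 [280. 198.] 190.0 [437.6  64.5] [19.9 38.5] long axis -14.5
w12 [280. 198.] 191.0 [442.2  69.7] [ 9.4 30.9] long axis -10.3
w12 [280. 198.] 191.0 [442.2  69.7] [ 9.4 30.9] long axis -10.3
w12 [280. 198.] 193.0 [442.2  69.8] [ 9.3 30.8] long axis -9.9
w15 [432. 243.] 200.0 [437.3  58.3] [34.8 42.8] long axis -6.3
w15 [432. 243.] 205.0 [444.4  70.1] [ 9.8 31.2] long axis -4.6
w15 [432. 243.] 206.0 [444.4  70.2] [ 9.6 31.2] long axis -4.6
w15 [432. 243.] 206.0 [444.4  70.2] [ 9.6 31.2] long axis -4.6
w15 [281. 237.] 204.0 [418.4 -71.1] [23.2 30.5] long axis -33.0
w15 [281. 237.] 205.0 [426.3 -69.6] [10.3 19.6] long axis -4.9
w15 [281. 237.] 206.0 [426.9 -70.2] [ 9.6 18.3] long axis -11.1
w15 [281. 237.] 208.0 [425.7 -71.9] [ 9.1 18.7] long axis -25.9
```

```bash
python3 -c "
from rig import manip
print(manip.sign_off())"
```

```text
the job is handed in; nothing more can be done
None
```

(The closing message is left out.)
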